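# Lay out the door-hanging kit on its outline pads

## Task

Get the kit ready for hanging the cabinet door: lay the hinge, the screwdriver, the steel square and the round bit tray each flat on the dark pad that has its shape painted on it, covering that shape and pointing the same way. Set them down gently rather than dropping them, let go of everything, and leave the white flowerpot where it stands.

Things in the scene. Friction and masses are not known exactly. Their poses are not given: they have to be found in the camera images.
- hinge: Loose stainless butt hinge lying opened flat, bare steel, 0.16 kg. Two leaves together 90 (x) x 56 (y) x 4 mm thick; along the middle, on x, runs the 14 mm thick, 90 mm long barrel, its top 14 mm above the underside, so it stands 10 mm above the leaves and can be pinched across y. Alike turned by half. Origin: centre of the underside; z up.
- screwdriver: Loose short screwdriver lying on its side, 0.09 kg, total length 115 mm. Yellow handle 65 mm long, 24 mm thick, with flats so it does not roll, x from -32.5 to +32.5 mm; steel shaft 6 mm thick pointing along +x to x = +82.5 mm, its axis 12 mm above the underside. Origin: under the middle of the handle, at the underside; x towards the tip, z up. Balances near the handle's middle.
- square: Loose small steel try square (L shape) lying flat, 0.13 kg. Thick stock: 14 mm wide (x from -7 to +7), 70 mm long (y from -35 to +35), 14 mm high. Thin blade, 3 mm thick at the bottom, 20 mm wide (y from +15 to +35), running along +x from the stock to x = +87 mm. Origin: under the middle of the stock, at the underside; z up. The stock is free on both sides from y = -35 to +15 mm to be pinched across x.
- bit_tray: Loose round magnetic bit tray, steel dish 56 mm in outer diameter, 18 mm high, with a rim and four screwdriver bits fixed inside it; 0.11 kg. Origin: centre of the underside; z up. Round, so its yaw does not matter.
- pad_hinge: Fixed flat dark square rubber pad, 130 x 130 mm, top 3 mm above its origin, which is the centre of its underside on the table; z up. Painted in white on it: the opened hinge, a rectangle with a dark line along its middle. It is centred on the pad, with the barrel along the pad's x (hinge origin at pad x = 0, y = 0).
- pad_screwdriver: Fixed flat dark square rubber pad, 130 x 130 mm, top 3 mm above its origin, which is the centre of its underside on the table; z up. Painted in white on it: the screwdriver, a wide bar (handle) and a narrow one (shaft). The shaft points to the pad's +y; the screwdriver's origin belongs at pad x = 0, y = -25 mm, its x along the pad's +y.
- pad_square: Fixed flat dark square rubber pad, 130 x 130 mm, top 3 mm above its origin, which is the centre of its underside on the table; z up. Painted in white on it: the L of the square. The square's origin belongs at pad x = 0, y = -40 mm, with its x (the blade) along the pad's +y, so the blade lies on the pad's -x side.
- pad_tray: Fixed flat dark square rubber pad, 130 x 130 mm, top 3 mm above its origin, which is the centre of its underside on the table; z up. Painted in white on it: a plain disc of 60 mm diameter, centred on the pad, for the round bit tray (tray origin at pad x = 0, y = 0).
- flowerpot: Bystander: small white ceramic flowerpot, upright and empty, 72 mm across at the rim, 65 mm high, 0.22 kg, standing in the same row as the loose things. Origin: centre of its underside. Leave it where it is.
There are look-alikes about, which are no part of the job. Leave any purple look-alike of the bit_tray alone.

How it is judged (in metres and radians):
At the end, for the whole second after the job is handed in: Each thing lies flat (within 0.12 rad), at rest on its own pad, its origin within 12 mm along each pad axis of its painted place; hinge, screwdriver and square are turned like their shape within 0.22 rad (tip and blade to the painted side; the hinge either way round) (x of hinge in the frame of pad_hinge between -0.012 and 0.012 m and y of hinge in the frame of pad_hinge between -0.012 and 0.012 m and z of hinge in the frame of pad_hinge below 0.007 m and angle between each of hinge, screwdriver, square, bit_tray's own z axis and vertical below 0.12 rad and linear speed of each of hinge, screwdriver, square, bit_tray below 0.02 m/s and angle between the x axis of hinge and the x axis of pad_hinge, either way round below 0.22 rad and x of screwdriver in the frame of pad_screwdriver between -0.012 and 0.012 m and y of screwdriver in the frame of pad_screwdriver between -0.037 and -0.013 m and z of screwdriver in the frame of pad_screwdriver below 0.007 m and angle between the x axis of screwdriver and the y axis of pad_screwdriver, either way round below 0.22 rad and x of pad_screwdriver in the frame of screwdriver above 0.005 m and x of square in the frame of pad_square between -0.012 and 0.012 m and y of square in the frame of pad_square between -0.052 and -0.028 m and z of square in the frame of pad_square below 0.007 m and angle between the x axis of square and the y axis of pad_square, either way round below 0.22 rad and x of pad_square in the frame of square above 0.005 m and x of bit_tray in the frame of pad_tray between -0.012 and 0.012 m and y of bit_tray in the frame of pad_tray between -0.012 and 0.012 m and z of bit_tray in the frame of pad_tray below 0.007 m); the robot touches nothing.
It fails at once if A thing of the kit is dropped (falls free faster than 0.7 m/s, about 25 mm of fall) ((linear speed of hinge above 0.7 m/s and contact force between the fingers and hinge below 0.05 N) or (linear speed of screwdriver above 0.7 m/s and contact force between the fingers and screwdriver below 0.05 N) or (linear speed of square above 0.7 m/s and contact force between the fingers and square below 0.05 N) or (linear speed of bit_tray above 0.7 m/s and contact force between the fingers and bit_tray below 0.05 N)).
It fails at once if The flowerpot is shifted by more than 25 mm or tipped (distance of flowerpot from where it was at the start of the episode above 0.025 m or angle between flowerpot's own z axis and vertical above 0.3 rad).
It also fails if it takes over 109 s, if anything falls off the work surface, if the arm or the gripper's body presses on something with over 40 N, if the wrist force passes 120 N, or if a joint passes its speed limit or range.

## Robot

A 7-joint arm with a two-finger parallel gripper is mounted at the origin on the work surface. World frame = base frame: x ahead of the robot, y to its left, z up, the work surface at z = 0. Lengths are in m, angles in degrees, forces in N, time in s.
With the tool pointing down it reaches from about 0.425 to 0.95 m from the base axis. Payload 4.7 kg.
Tool frame: the origin (TCP) lies at the very end of the fingers, on their centre line; the grasp point (between the pads) lies 19 mm behind it; z points along the fingers, y is the direction in which the jaws open and shut (so a half turn about z gives the same grasp; the last joint's range is limited). The gripper opens to 85 mm and grips with 20 to 120 N. Pads are 22 mm wide; open, the fingers measure 114 mm over their backs; the gripper's body (76 mm by 85 mm) begins 54 mm behind the grasp point. The pads swing forward as they close: fully open they stand 13 mm farther back than shut.
Start: joints at [-74.479, 26.849, -2.785, 87.806, 1.381, 65.374, -4.715], TCP at [0.199, 0.645, 0.231] pointing down, gripper open.
Joint ranges: [-148.3, 148.3], [-19.14, 114.17], [-79.39, 73.82], [5.75, 140.21], [-59.74, 239.74], [12.07, 113.84], [-152.46, 152.46]. Speed limits (degrees/s): [147.25, 147.25, 180, 180, 180, 180, 180].

## Interface

Orientations are given as a 3x3 rotation matrix whose columns are the frame's x, y, z axes.
In Python, from workcell import get_obs, capture, get_calibration, workorder, find_in gives the robot as it stands.
- The arm moves only by the tool servo_tool, never from a script. Its argument "commands" is a list of rows, each a list of 7 numbers: the shift along the tool's x, y, z in cm, then the turn, a rotation vector about the tool's x, y, z in degrees, then the opening, from 0 (shut) to 1 (fully open). A call has 1 to 5 rows; each row is the pose to reach, as a shift and turn from the pose commanded when the call began, along the tool's axes at that moment; what a row does not reach only later rows make up. A row lasts 1/12 s, in which the tool goes at most 41.7 mm and 7.16 degrees, less where a joint would pass 70% of its speed; a pose out of reach is approached as far as the arm can. A call with a gripper value outside its range is refused whole. The fingers move at their own pace and stop on an object; the grip force is fixed at half the most. Time passes only in rows, so rows that repeat a pose let the fingers close. It gives the time, the measured TCP pose, the force and the opening at its end, in the units of the state.
- get_obs(): the state, without advancing time (a new reading comes with each control period).
- capture(name): name is "scene" or "top"; returns the picture (400x640x3 uint8, blue, green, red); there is no depth.
- get_calibration(name): a dict with "vfov" (degrees; the focal length in pixels is half the picture's height over the tangent of half this angle, whatever the lens; pixels are square), "cx", "cy" (the principal point, pixels), "R" (3x3) and "t" (3): a world point X has camera coordinates R X + t. Camera axes: x right, y down, z forward; pixel columns grow to the right and rows downward; lengths in m; the calibration is good to about 2 mm. A picture is of the moment at which its call begins. get_calibration takes no time and is no camera call.
- workorder.sign_off(): hands the job in, once; it reports no verdict.
Trained networks look in the newest picture that a camera, given by its name, has taken for a name from the list of things; names that differ only in an ending like _2 or _b are one class to them, and where a whole thing is asked for, a point or a joint stands for the part that bears it (a point fixed in the world has none). Each returns a list of dicts, best first, with "confidence" (0 to 1); they miss things now and then, are a little off and sometimes report something else, mostly with a low value. They report only what shows in the picture. A call takes as long as a camera call. They do not tell look-alikes from the thing itself.
- find_in(camera, target): "position" ([column, row] in pixels, amid what is visible of it).
The state is a dict: "clock": time; "joint_positions": joint angles; "joint_velocities": joint speeds; "joint_efforts": joint torques, N m; "tcp_pos": TCP position; "orientation": TCP orientation; "ft_force": force on the tool from outside, world axes, zero at the start; "wrist_torque": the same for the moment, N m; "grip_width": finger opening in m.
Only numpy, scipy, OpenCV 4.12 (cv2) and the standard library are available. Lean on these libraries where they do the work, as an engineer would, in place of code of your own. Each camera call takes 0.05 s, during which the arm holds its last target.

## Working session

There is one attempt and no reset: what is moved stays moved. The work goes in short steps, Python scripts to look and compute and a tool call to move; the robot and the scene stay as the last step left them, time stands still between calls to the robot, and variables do not carry over. Pictures are saved under pics/ and viewed, and the job is handed in when it is done.

Besides the shell and the picture viewer there is one more tool, called after "Call:" by a JSON object that holds its "method" and its "body", one argument or row to a line. servo_tool: Moves the arm, as the interface text tells. Its arguments: {"type":"object","properties":{"commands":{"type":"array","items":{"type":"array","items":{"type":"number"}}}},"required":["commands"]}

```bash
mkdir -p pics; ls
python3 - <<'E'
from workcell import get_obs, capture, get_calibration, workorder, find_in
import cv2
for n in ("scene","top"):
    im=capture(n); cv2.imwrite(f"pics/{n}0.png",im); print(n,get_calibration(n))
    for t in ["hinge","screwdriver","square","bit_tray","pad_hinge","pad_screwdriver","pad_square","pad_tray","flowerpot"]:
        print(t,[( [round(float(v)) for v in d["position"]],round(d["confidence"],2)) for d in find_in(n,t)][:4])
print(get_obs())
E
```

```text
pics
scene {'vfov': 53.53591962717215, 'cx': 319.11841785365624, 'cy': 197.8203460152581, 'R': array([[ 0.68970931,  0.72405252,  0.00700134],
       [ 0.62280079, -0.5882725 , -0.51580485],
       [-0.3693511 ,  0.36011585, -0.8566775 ]]), 't': array([-0.31489979, -0.24343101,  1.21074493])}
hinge [([266, 242], 0.86)]
screwdriver [([214, 284], 0.76)]
square [([338, 173], 0.85)]
bit_tray [([279, 191], 0.89), ([249, 206], 0.83), ([319, 206], 0.56), ([348, 118], 0.54)]
pad_hinge [([333, 272], 0.72)]
pad_screwdriver [([424, 186], 0.82), ([340, 170], 0.68)]
pad_square [([279, 332], 0.78)]
pad_tray [([380, 229], 0.93)]
flowerpot [([395, 130], 0.55)]
top {'vfov': 52.28442257369254, 'cx': 323.12631978115246, 'cy': 198.8624609371244, 'R': array([[ 0.03072204, -0.99952263,  0.00326741],
       [-0.97707096, -0.03072068, -0.21068599],
       [ 0.2106858 ,  0.00328021, -0.97754833]]), 't': array([-0.00431014,  0.43899167,  0.79754785])}
hinge [([399, 211], 0.57)]
screwdriver []
square [([265, 216], 0.83)]
bit_tray [([185, 270], 0.89), ([322, 202], 0.69), ([387, 261], 0.66)]
pad_hinge [([400, 21
[... 357 characters left out ...]
727002]), 'joint_velocities': array([ 0.0287156 , -0.03196792,  0.04780632,  0.07947368, -0.1246594 ,
        0.11725196,  0.1878117 ]), 'joint_efforts': array([-1.45528911e-04, -5.10166204e+01, -4.70549811e-02, -2.38011825e+01,
        1.07810274e-02,  8.81026535e-04,  6.52756484e-06]), 'tcp_pos': array([0.19933496, 0.64491086, 0.23135012]), 'orientation': array([[-9.55369593e-01,  2.95413168e-01, -8.34288285e-06],
       [ 2.95413165e-01,  9.55369587e-01,  1.16470140e-04],
       [ 4.23773496e-05,  1.08807433e-04, -9.99999993e-01]]), 'ft_force': array([ 0.40748734,  0.41162329, -0.26737022]), 'wrist_torque': array([-0.04459018, -0.00590266, -0.02668378]), 'grip_width': 0.08541015981671674}
```

Run:
```python
import cv2
for n in ("scene","top"):
    im=cv2.imread(f"pics/{n}0.png")
    c=im[60:400,140:500] if n=="scene" else im[80:330,130:530]
    s=800/400 if n=="top" else 600/340
    cv2.imwrite(f"pics/{n}0z.png",cv2.resize(c,None,fx=s,fy=s,interpolation=cv2.INTER_CUBIC))
```

```text
(no output)
```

View pics/scene0z.png

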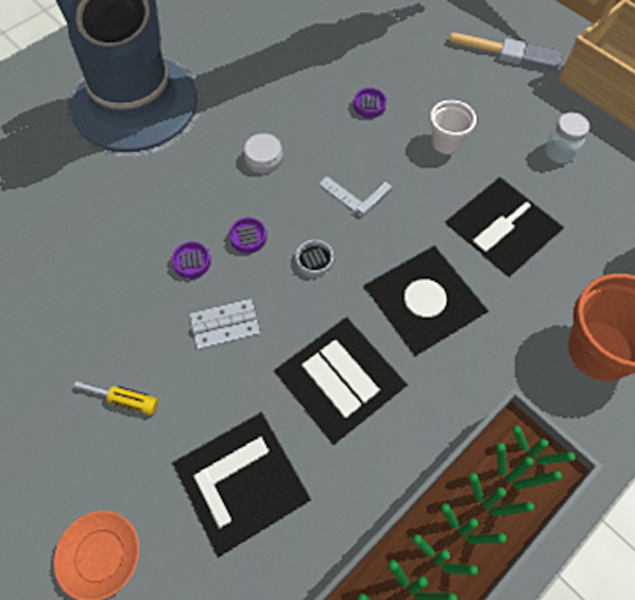

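View pics/top0z.png

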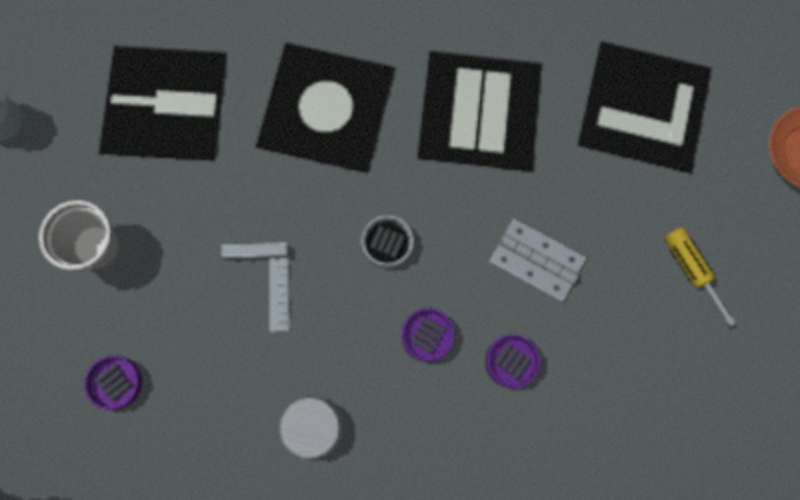

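View pics/top0.png

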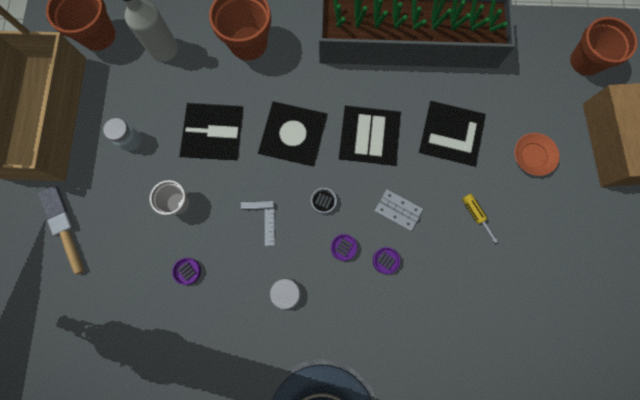

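The overview shows the four pads in a row (far side). The kit is nearer the robot: the square at (262,215), the white-rimmed tray at (323,201), the hinge at (399,210) and the screwdriver at (480,217). There are three purple look-alike trays, and the pot is at (168,198). Next I'll measure all of these.

```bash
cat > h.py <<'E'
import numpy as np, cv2
from workcell import get_calibration
def cal(n):
    c=get_calibration(n); f=200/np.tan(np.radians(c["vfov"]/2)); return f,c["cx"],c["cy"],np.array(c["R"]),np.array(c["t"])
def p2w(n,p,z):
    f,cx,cy,R,t=cal(n); p=np.atleast_2d(p).astype(float)
    d=np.c_[(p[:,0]-cx)/f,(p[:,1]-cy)/f,np.ones(len(p))]@R   # R^T d
    o=-R.T@t
    return (o+d*((z-o[2])/d[:,2])[:,None])[:,:2]
def w2p(n,X):
    f,cx,cy,R,t=cal(n); q=np.atleast_2d(X)@R.T+t
    return np.c_[f*q[:,0]/q[:,2]+cx,f*q[:,1]/q[:,2]+cy]
def rect(n,im,z,x0,x1,y0,y1,s=1000):  # metric image: row -> x decreasing, col -> y decreasing
    W=np.array([[x1,y1,z],[x1,y0,z],[x0,y0,z],[x0,y1,z]])
    dst=np.float32([[0,0],[(y1-y0)*s,0],[(y1-y0)*s,(x1-x0)*s],[0,(x1-x0)*s]])
    H=cv2.getPerspectiveTransform(np.float32(w2p(n,W)),dst)
    return cv2.warpPerspective(im,H,(int(round((y1-y0)*s)),int(round((x1-x0)*s))),flags=cv2.INTER_CUBIC)
E
python3 - <<'E'
from h import *
B=dict(x0=.3,x1=.7,y0=-.4,y1=.4)
for n in("top","scene"):
    im=cv2.imread(f"pics/{n}0.png")
    r=rect(n,im,0.003,.35,.75,-.4,.4,1000); cv2.imwrite(f"pics/rect_{n}.png",r)
    r=rect(n,im,0.003,.35,.75,-.4,.4,2000).astype(float)
    g=r.max(2); 
    dark=(g<45).astype(np.uint8); dark=cv2.morphologyEx(dark,cv2.MORPH_CLOSE,np.ones((5,5)))
    cs,_=cv2.findContours(dark,cv2.RETR_EXTERNAL,cv2.CHAIN_APPROX_NONE)
    for c in cs:
        if cv2.contourArea(c)<30000: continue
        h=cv2.convexHull(c)
        (cx,cy),wh,a=cv2.minAreaRect(h)
        m=np.zeros(dark.shape,np.uint8); cv2.fillConvexPoly(m,h,1); m=cv2.erode(m,np.ones((15,15)))
        w=((g>110)&(m>0)).astype(np.uint8)
        M=cv2.moments(w,True)
        ins=""
        if M["m00"]: ins=(round(.75-M["m01"]/M["m00"]/2000,4),round(.4-M["m10"]/M["m00"]/2000,4))
        print(n,"center x,y",round(.75-cy/2000,4),round(.4-cx/2000,4),"size",np.round(np.array(wh)/2,1),"ang",round(a,1),"white",ins,M["m00"]/4)
E
```

```text
top center x,y 0.5974 0.2664 size [130.1 129.8] ang 1.5 white (0.598, 0.2552) 2318.5
top center x,y 0.5994 -0.0914 size [128.4 129.7] ang 4.9 white (0.6005, -0.0912) 5309.5
top center x,y 0.5981 0.0828 size [129.5 129.5] ang 11.7 white (0.5991, 0.0835) 2888.25
top center x,y 0.6104 -0.278 size [129.  129.7] ang 12.8 white (0.5943, -0.2857) 3019.75
scene center x,y 0.5975 0.2661 size [130.9 128.1] ang 1.8 white (0.5968, 0.2559) 2502.25
scene center x,y 0.5995 -0.0922 size [129.  128.9] ang 5.0 white (0.599, -0.0912) 5583.5
scene center x,y 0.5982 0.0818 size [130.  128.8] ang 11.7 white (0.5978, 0.0836) 3023.0
scene center x,y 0.6103 -0.279 size [128.9 129.1] ang 13.0 white (0.5929, -0.286) 3199.25
```

View pics/rect_top.png

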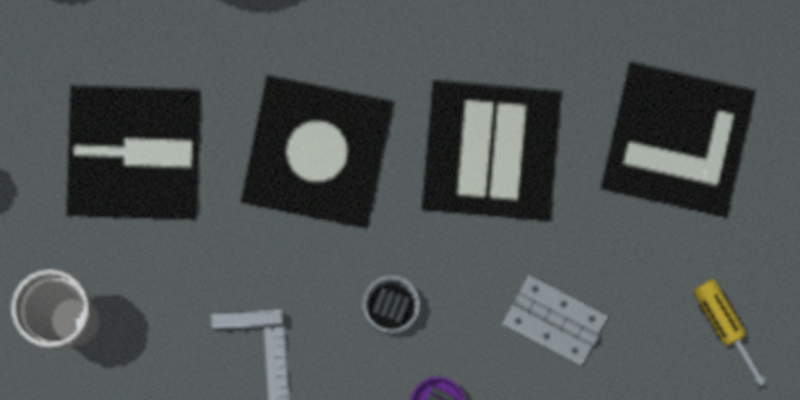

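View pics/rect_scene.png

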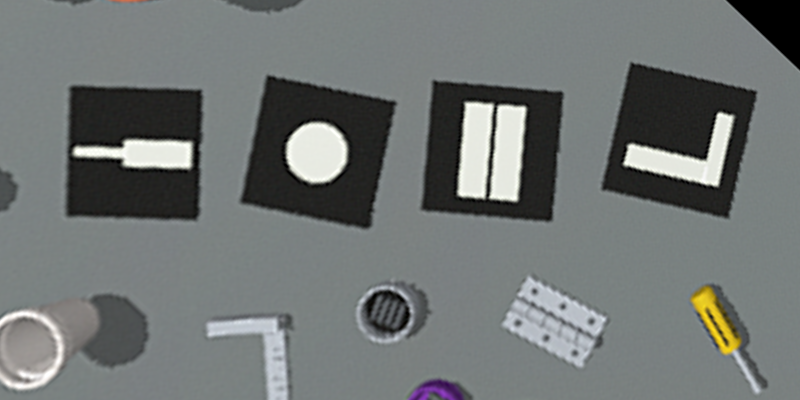

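```bash
cat > fit.py <<'E'
from h import *
from scipy.optimize import minimize
def box(x0,x1,y0,y1,z0,z1): return np.array([[x,y,z] for x in(x0,x1) for y in(y0,y1) for z in(z0,z1)])/1000
def cyl(r,z0,z1,n=40):
    a=np.linspace(0,2*np.pi,n); return np.array([[r*np.cos(t),r*np.sin(t),z] for t in a for z in(z0,z1)])/1000
def cylx(r,zc,x0,x1,n=16):
    a=np.linspace(0,2*np.pi,n); return np.array([[x,r*np.cos(t),zc+r*np.sin(t)] for t in a for x in(x0,x1)])/1000
M={"hinge":[box(-45,45,-28,28,0,4),box(-45,45,-7,7,0,14)],
"screwdriver":[cylx(12,12,-32.5,32.5),cylx(3,12,32.5,82.5)],
"square":[box(-7,7,-35,35,0,14),box(7,87,15,35,0,3)],
"bit_tray":[cyl(28,0,18)]}
S=8
def render(n,name,p,off,size):
    m=np.zeros((size[1]*4,size[0]*4),np.uint8)
    c,s=np.cos(p[2]),np.sin(p[2])
    for b in M[name]:
        X=np.c_[p[0]+c*b[:,0]-s*b[:,1],p[1]+s*b[:,0]+c*b[:,1],b[:,2]+p[3]]
        q=(w2p(n,X)-off+.5)*4-.5
        h=cv2.convexHull(np.float32(q))
        cv2.fillConvexPoly(m,np.int32(np.round(h*16)),255,shift=4)
    return cv2.resize(m,size,interpolation=cv2.INTER_AREA).astype(float)/255
def mask(im,off,size,name):
    x,y=off; c=im[y:y+size[1],x:x+size[0]].astype(float)
    bg=np.median(c.reshape(-1,3),0); d=c-bg
    if name=="screwdriver": sc=np.maximum(d[...,2]-d[...,0],d.max(2))/40
    else: sc=d.min(2)/40
    m=np.clip(sc,0,1)
    if name=="bit_tray":
        b=(sc>.5).astype(np.uint8); cs,_=cv2.findContours(b,cv2.RETR_EXTERNAL,cv2.CHAIN_APPROX_NONE); cs=max(cs,key=cv2.contourArea)
        f=np.zeros_like(b); cv2.fillConvexPoly(f,cv2.convexHull(cs),1); m=np.maximum(m*f,f)
    return m
def fit(ims,name,p0,z=0.0,r=0.11,cams=("top","scene"),dbg=None):
    T=[]
    for n in cams:
        k=w2p(n,np.array([[p0[0]+dx,p0[1]+dy,z] for dx in(-r,r) for dy in(-r,r)]))
        lo=np.floor(k.min(0)).astype(int).clip(0); hi=np.minimum(np.ceil(k.max(0)).astype(int),[639,399]); size=tuple(int(v) for v in hi-lo)
        T.append((n,lo,size,mask(ims[n],lo,size,name)*render_roi(n,p0,z,r,lo,size)))
    def cost(v):
        e=0
        for n,lo,size,m in T:
            R=render(n,name,(v[0]/100,v[1]/100,v[2]/10,z),lo,size); e+=((R-m)**2).sum()/max(m.sum(),1)
        return e
    best=None
    for da in(-.15,0,.15):
        x0=[p0[0]*100,p0[1]*100,(p0[2]+da)*10]
        o=minimize(cost,x0,method="Nelder-Mead",options=dict(initial_simplex=[x0,[x0[0]+.8,x0[1],x0[2]],[x0[0],x0[1]+.8,x0[2]],[x0[0],x0[1],x0[2]+1.]],xatol=.01,fatol=1e-4))
        if best is None or o.fun<best.fun: best=o
    v=best.x
    if dbg:
        for n,lo,size,m in T:
            R=render(n,name,(v[0]/100,v[1]/100,v[2]/10,z),lo,size)
            cv2.imwrite(f"pics/{dbg}_{n}_{name}.png",cv2.resize((np.dstack([m,R*0,R])*255).astype(np.uint8),None,fx=4,fy=4))
    return round(v[0]/100,4),round(v[1]/100,4),round(float(np.degrees(v[2]/10)),1),round(best.fun,3)
def render_roi(n,p0,z,r,lo,size):
    m=np.zeros((size[1],size[0])); 
    q=w2p(n,np.array([[p0[0]+r*.95*np.cos(t),p0[1]+r*.95*np.sin(t),z] for t in np.linspace(0,6.28,40)]))-lo
    cv2.fillConvexPoly(m,np.int32(q),1.); return m
E
python3 - <<'E'
from fit import *
ims={n:cv2.imread(f"pics/{n}0.png") for n in("top","scene")}
d=np.pi/180
g={}
for name,px,a,r in [("hinge",(399,210),-30,.065),("screwdriver",(476,209),210,.1),("square",(258,205),180,.1),("bit_tray",(323,201),0,.045)]:
    x,y=p2w("top",px,.007)[0]
    for cams in (("top","scene"),("top",),("scene",)):
        print(name,cams,fit(ims,name,(x,y,a*d),0,r,cams,dbg="f0" if len(cams)==2 else None))
import os
fs=[f"pics/f0_{n}_{o}.png" for n in("top","scene") for o in M]
I=[cv2.resize(cv2.imread(f),(190,190)) for f in fs]
cv2.imwrite("pics/f0all.png",np.vstack([np.hstack(I[:4]),np.hstack(I[4:])]))
print("pot",p2w("top",(168,198),.065))
E
```

```text
hinge ('top', 'scene') (np.float64(0.4295), np.float64(-0.154), -118.0, np.float64(0.276))
hinge ('top',) (np.float64(0.4307), np.float64(-0.1541), 62.0, np.float64(0.085))
hinge ('scene',) (np.float64(0.428), np.float64(-0.1537), -117.8, np.float64(0.159))Traceback (most recent call last):
  File "<stdin>", line 8, in <module>
  File "fit.py", line 46, in fit
    o=minimize(cost,x0,method="Nelder-Mead",options=dict(initial_simplex=[x0,[x0[0]+.8,x0[1],x0[2]],[x0[0],x0[1]+.8,x0[2]],[x0[0],x0[1],x0[2]+1.]],xatol=.01,fatol=1e-4))
    res = _minimize_neldermead(fun, x0, args, callback, bounds=bounds,
                               **options)
    fxcc = func(xcc)
    fx = function(np.copy(x), *(wrapper_args + args))
  File "fit.py", line 41, in cost
    R=render(n,name,(v[0]/100,v[1]/100,v[2]/10,z),lo,size); e+=((R-m)**2).sum()/max(m.sum(),1)
  File "fit.py", line 18, in render
    q=(w2p(n,X)-off+.5)*4-.5
       ~~~^^^^^
  File "h.py", line 11, in w2p
    f,cx,cy,R,t=cal(n); q=np.atleast_2d(X)@R.T+t
                ~~~^^^
  File "h.py", line 4, in cal
    c=get_calibration(n); f=200/np.tan(np.radians(c["vfov"]/2)); return f,c["cx"],c["cy"],np.array(c["R"]),np.array(c["t"])
ValueError: time passes only in moves, steps and waits
```

```bash
sed -i 's/^def cal/from functools import lru_cache\n@lru_cache(None)\ndef cal/' h.py
cat > run0.py <<'E'
from fit import *
ims={n:cv2.imread(f"pics/{n}0.png") for n in("top","scene")}
d=np.pi/180
for name,px,a,r in [("hinge",(399,210),62,.065),("screwdriver",(476,209),210,.1),("square",(258,205),180,.1),("bit_tray",(323,201),0,.045)]:
    x,y=p2w("top",px,.007)[0]
    for cams in (("top","scene"),("top",),("scene",)):
        print(name,cams,*fit(ims,name,(x,y,a*d),0,r,cams,dbg="f0" if len(cams)==2 else None))
fs=[f"pics/f0_{n}_{o}.png" for n in("top","scene") for o in M]
I=[cv2.resize(cv2.imread(f),(190,190)) for f in fs]
cv2.imwrite("pics/f0all.png",np.vstack([np.hstack(I[:4]),np.hstack(I[4:])]))
print("pot",p2w("top",(168,198),.065))
for p in [(345,248),(387,261),(187,272)]: print("purple",p2w("top",p,.012))
E
python3 run0.py
```

```text
hinge ('top', 'scene') 0.4295 -0.1539 62.0 0.274
hinge ('top',) 0.4307 -0.1541 62.1 0.084
hinge ('scene',) 0.4282 -0.1533 62.3 0.158
screwdriver ('top', 'scene') 0.4355 -0.3159 210.7 0.079
screwdriver ('top',) 0.4365 -0.3154 211.1 0.027
screwdriver ('scene',) 0.4345 -0.3163 210.0 0.033
square ('top', 'scene') 0.4285 0.1528 183.4 0.279
square ('top',) 0.4299 0.1523 183.4 0.059
square ('scene',) 0.4254 0.1542 184.1 0.135
bit_tray ('top', 'scene') 0.4425 0.0091 8.2 6.133
bit_tray ('top',) 0.4761 0.0042 -22.3 1.18
bit_tray ('scene',) 0.3386 0.056 3.1 1.0
pot [[0.42690146 0.32324211]]
purple [[ 0.34209704 -0.03982379]]
purple [[ 0.31771487 -0.12817376]]
purple [[0.28222885 0.28722542]]
```

View pics/f0all.png

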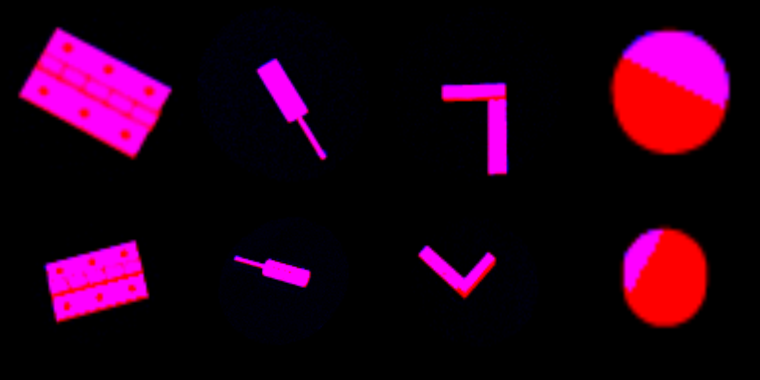

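Three fits look good, with sub-3 mm agreement between cameras. The tray mask failed because the crop was too small for the background estimate. I'll redo the tray and check the saucer clearance.

```bash
cat > mv.py <<'E'
import sys, numpy as np
from scipy.spatial.transform import Rotation as Ro
from workcell import get_obs
def plan(x,y,z,yaw):
    o=get_obs(); R=np.array(o["orientation"]); p=np.array(o["tcp_pos"])
    a=np.radians(yaw); Y=np.array([np.cos(a),np.sin(a),0]); Z=np.array([0,0,-1.]); Rt=np.c_[np.cross(Y,Z),Y,Z]
    d=R.T@(np.array([x,y,z])-p)*100; r=Ro.from_matrix(R.T@Rt).as_rotvec(degrees=True)
    print("shift cm",np.round(d,2),"rot",np.round(r,1),"| now",np.round(p,4),"jaw yaw",round(float(np.degrees(np.arctan2(R[1,1],R[0,1]))),1),"q",np.round(o["joint_positions"],0),"w",round(o["grip_width"],4),"t",round(o["clock"],2),"F",np.round(o["ft_force"],1))
if __name__=="__main__": plan(*map(float,sys.argv[1:5]))
E
python3 - <<'E'
from fit import *
import fit
ims={n:cv2.imread(f"pics/{n}0.png") for n in("top","scene")}
def mk(im,off,size,name):
    x,y=off; c=im[y:y+size[1],x:x+size[0]].astype(float)
    b=np.median(im[190:230,200:235].reshape(-1,3),0) if im is ims["top"] else np.median(c.reshape(-1,3),0)
    d=(c-b).min(2)/30; b=(d>.5).astype(np.uint8)
    f=b*0; cs,_=cv2.findContours(b,cv2.RETR_EXTERNAL,cv2.CHAIN_APPROX_NONE); cs=[k for k in cs if cv2.contourArea(k)>3]
    cv2.fillConvexPoly(f,cv2.convexHull(np.vstack(cs)),1); return f.astype(float)
fit.mask=mk
for cams in (("top","scene"),("top",),("scene",)): print(fit.fit(ims,"bit_tray",(.44,.008,0),0,.06,cams,dbg="t0"))
for n,p in(("top",(323.5,200.5)),("scene",(318,206))): print(p2w(n,p,.018))
print("saucer",p2w("top",[(537,154),(515,154),(537,176)],.015))
I=[cv2.resize(cv2.imread(f"pics/t0_{n}_bit_tray.png"),(300,300)) for n in("top","scene")]; cv2.imwrite("pics/t0.png",np.hstack(I))
E
python3 mv.py 0.429 0.1525 0.2 3.5
```

```text
(np.float64(0.4429), np.float64(0.0098), -1.9, np.float64(0.315))
(np.float64(0.4454), np.float64(0.0093), 6.8, np.float64(0.052))
(np.float64(0.4372), np.float64(0.0142), 4.5, np.float64(0.158))
[[0.4415538 0.0085176]]
[[0.4457533  0.00610448]]
saucer [[ 0.56188845 -0.45946172]
 [ 0.56034063 -0.41083054]
 [ 0.51143525 -0.45543766]]
shift cm [-36.49 -40.26   3.13] rot [ 0.  -0.  69.3] | now [0.1993 0.6449 0.2314] jaw yaw 72.8 q [-74.  27.  -3.  88.   1.  65.  -5.] w 0.0854 t 1.0 F [ 0.4  0.4 -0.3]
```

View pics/t0.png

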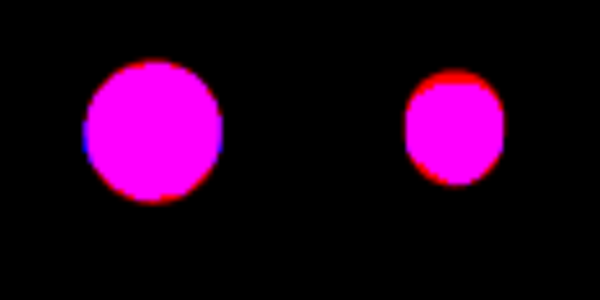

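Call:
{"method": "servo_tool", "body": {
  "commands": [
    [-3.0,-3.3,0.2,0,0,6,0.6],
    [-6.0,-6.6,0.5,0,0,12,0.6],
    [-9.0,-9.9,0.7,0,0,18,0.6],
    [-12.0,-13.2,1.0,0,0,24,0.6],
    [-15.0,-16.5,1.3,0,0,30,0.6]
  ]
}}

```text
clock: 1.42
tcp_pos: [0.2881, 0.4548, 0.2194]
orientation: [[-0.676, 0.737, 0.0], [0.737, 0.676, 0.001], [0.0, 0.001, -1.0]]
ft_force: [1.3, 0.3, 0.5]
grip_width: 0.0511
```

```bash
python3 mv.py 0.429 0.1525 0.15 3.5
```

```text
shift cm [-31.8  -10.06   6.92] rot [ 0. -0. 39.] | now [0.2881 0.4548 0.2194] jaw yaw 42.5 q [-67.  15.   5. 108.  -2.  58. -18.] w 0.0511 t 1.42 F [1.3 0.3 0.5]
```

Call:
{"method": "servo_tool", "body": {
  "commands": [
    [-3.6,-1.1,0.7,0,0,6,0.6],
    [-7.2,-2.3,1.4,0,0,12,0.6],
    [-10.8,-3.4,2.2,0,0,18,0.6],
    [-14.4,-4.6,3.0,0,0,24,0.6],
    [-18.0,-5.7,3.8,0,0,30,0.6]
  ]
}}

```text
clock: 1.83
tcp_pos: [0.3685, 0.2841, 0.1814]
orientation: [[-0.217, 0.976, 0.001], [0.976, 0.217, 0.001], [0.001, 0.001, -1.0]]
ft_force: [0.3, -0.2, 0.6]
grip_width: 0.0514
```

```bash
python3 mv.py 0.429 0.1525 0.09 3.5
```

```text
shift cm [-14.17   3.04   9.13] rot [ 0.  -0.1  9. ] | now [0.3685 0.2841 0.1814] jaw yaw 12.5 q [-56.  10.  15. 119.  -4.  51. -26.] w 0.0514 t 1.83 F [ 0.3 -0.2  0.6]
```

Call:
{"method": "servo_tool", "body": {
  "commands": [
    [-3.6,0.8,1.5,0,0,3,0.6],
    [-7.2,1.5,3.5,0,0,6,0.6],
    [-10.8,2.3,6.0,0,0,9,0.6],
    [-14.2,3.0,8.5,0,0,9,0.6],
    [-14.2,3.0,9.1,0,0,9,0.6]
  ]
}}

```text
clock: 2.25
tcp_pos: [0.4295, 0.1475, 0.0883]
orientation: [[-0.058, 0.998, -0.002], [0.998, 0.058, -0.004], [-0.004, -0.002, -1.0]]
ft_force: [0.5, -0.1, -0.0]
grip_width: 0.0513
```

```bash
python3 mv.py 0.429 0.1525 0.004 3.5
python3 - <<'E'
from workcell import capture
import cv2
for n,(x,y,w,h) in(("top",(190,130,200,150)),("scene",(240,80,200,150))):
    im=capture(n); cv2.imwrite(f"pics/{n}1.png",im); cv2.imwrite(f"pics/{n}1z.png",cv2.resize(im[y:y+h,x:x+w],None,fx=3,fy=3))
E
```

```text
shift cm [ 0.54 -0.01  8.43] rot [-0.1  0.2 -0.2] | now [0.4295 0.1475 0.0883] jaw yaw 3.3 q [-41.  18.  20. 126. -10.  38. -11.] w 0.0513 t 2.25 F [ 0.5 -0.1 -0. ]
```

View pics/scene1z.png

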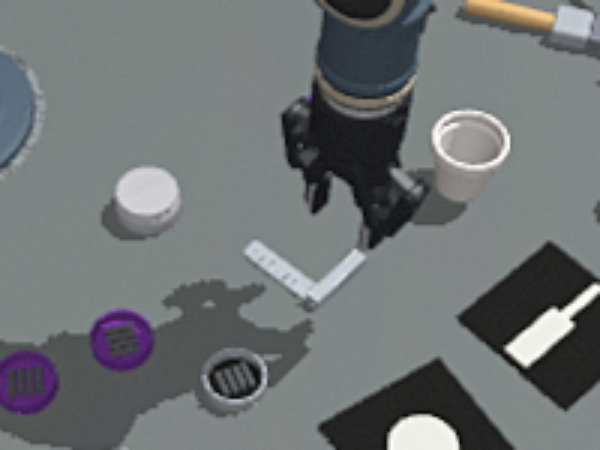

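Call:
{"method": "servo_tool", "body": {
  "commands": [
    [0.5,0,2.5,0,0,0,0.6],
    [0.5,0,5.0,0,0,0,0.6],
    [0.5,0,7.0,0,0,0,0.6],
    [0.5,0,8.0,0,0,0,0.6],
    [0.5,0,8.0,0,0,0,0.6]
  ]
}}

```text
clock: 2.77
tcp_pos: [0.4274, 0.1603, 0.0093]
orientation: [[-0.069, 0.998, -0.003], [0.998, 0.069, -0.0], [-0.0, -0.003, -1.0]]
ft_force: [-1.2, -0.6, 0.2]
grip_width: 0.0511
```

```bash
python3 mv.py 0.429 0.1525 0.004 3.5
```

```text
shift cm [-0.79  0.11  0.53] rot [-0.1  0.   0.5] | now [0.4274 0.1603 0.0093] jaw yaw 4.0 q [-38.  27.  15. 128. -16.  27.  -7.] w 0.0511 t 2.77 F [-1.2 -0.6  0.2]
```

Call:
{"method": "servo_tool", "body": {
  "commands": [
    [-0.5,0.1,0.3,0,0,0.3,0.6],
    [-0.5,0.1,0.3,0,0,0.3,0.6],
    [-0.5,0.1,0.3,0,0,0.3,0.6]
  ]
}}

```text
clock: 3.02
tcp_pos: [0.4307, 0.1543, 0.0084]
orientation: [[-0.061, 0.998, 0.002], [0.998, 0.061, 0.001], [0.001, 0.002, -1.0]]
ft_force: [0.3, -0.7, -0.5]
grip_width: 0.0513
```

```bash
python3 mv.py 0.429 0.1525 0.004 3.5
```

```text
shift cm [-0.17 -0.18  0.43] rot [ 0.1 -0.1 -0. ] | now [0.4307 0.1543 0.0084] jaw yaw 3.5 q [-37.  27.  15. 128. -16.  26.  -6.] w 0.0513 t 3.02 F [ 0.3 -0.7 -0.5]
```

Call:
{"method": "servo_tool", "body": {
  "commands": [
    [-0.2,-0.1,0.4,0,0,0,0.6],
    [-0.2,-0.1,0.4,0,0,0,0.6],
    [-0.2,-0.1,0.4,0,0,0,0.0],
    [-0.2,-0.1,0.4,0,0,0,0.0],
    [-0.2,-0.1,0.4,0,0,0,0.0]
  ]
}}

```text
clock: 3.43
tcp_pos: [0.4289, 0.1521, 0.0034]
orientation: [[-0.061, 0.998, -0.0], [0.998, 0.061, 0.0], [0.0, -0.0, -1.0]]
ft_force: [0.9, 0.9, 0.0]
grip_width: 0.0154
```

Call:
{"method": "servo_tool", "body": {
  "commands": [
    [0,0,0,0,0,0,0.0],
    [0,0,0,0,0,0,0.0]
  ]
}}

```text
clock: 3.6
tcp_pos: [0.429, 0.1522, 0.0036]
orientation: [[-0.061, 0.998, -0.0], [0.998, 0.061, 0.0], [0.0, -0.0, -1.0]]
ft_force: [-1.9, 0.4, 5.0]
grip_width: 0.0123
```

```bash
python3 mv.py 0.429 0.1525 0.1 3.5
```

```text
shift cm [ 0.04  0.   -9.64] rot [-0. -0.  0.] | now [0.429  0.1522 0.0036] jaw yaw 3.5 q [-37.  28.  15. 128. -16.  26.  -6.] w 0.0123 t 3.6 F [-1.9  0.4  5. ]
```

Call:
{"method": "servo_tool", "body": {
  "commands": [
    [0,0,-1.5,0,0,0,0.0],
    [0,0,-4,0,0,0,0.0],
    [0,0,-7,0,0,0,0.0],
    [0,0,-9.5,0,0,0,0.0],
    [0,0,-9.5,0,0,0,0.0]
  ]
}}

```text
clock: 4.02
tcp_pos: [0.4318, 0.1531, 0.1021]
orientation: [[-0.061, 0.998, 0.008], [0.998, 0.061, 0.004], [0.004, 0.008, -1.0]]
ft_force: [0.6, 0.8, -1.1]
grip_width: 0.012
```

```bash
python3 mv.py 0.6015 -0.3175 0.1 -102.9
python3 - <<'E'
from workcell import capture
import cv2
for n,(x,y,w,h) in(("scene",(240,80,200,150)),):
    im=capture(n); cv2.imwrite(f"pics/{n}2.png",im); cv2.imwrite(f"pics/{n}2z.png",cv2.resize(im[y:y+h,x:x+w],None,fx=3,fy=3))
E
```

```text
shift cm [-48.01  14.05   0.14] rot [ 1.000e-01 -6.000e-01  1.064e+02] | now [0.4318 0.1531 0.1021] jaw yaw 3.5 q [-42.  17.  21. 125. -10.  39. -11.] w 0.012 t 4.02 F [ 0.6  0.8 -1.1]
```

View pics/scene2z.png

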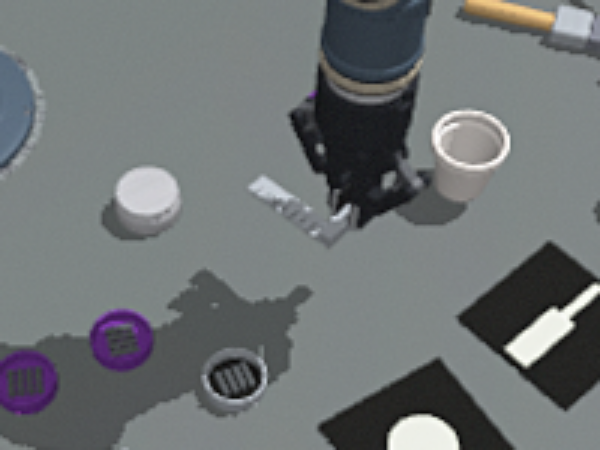

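Call:
{"method": "servo_tool", "body": {
  "commands": [
    [-3.2,0.9,0,0,0,7,0],
    [-6.4,1.8,0,0,0,14,0],
    [-9.6,2.8,0,0,0,21,0],
    [-12.8,3.7,0,0,0,28,0],
    [-16.0,4.7,0,0,0,35,0]
  ]
}}

```text
clock: 4.48
tcp_pos: [0.4848, -0.0062, 0.0969]
orientation: [[0.527, 0.85, -0.003], [0.85, -0.527, -0.0], [-0.002, -0.002, -1.0]]
ft_force: [0.3, 0.5, -2.1]
grip_width: 0.0119
```

```bash
python3 mv.py 0.6015 -0.3175 0.1 -102.9
```

```text
shift cm [-20.32  26.32  -0.33] rot [-0.   0.2 71.1] | now [ 0.4848 -0.0062  0.0969] jaw yaw -31.8 q [-29.  21.  31. 122. -17.  41. -19.] w 0.0119 t 4.48 F [ 0.3  0.5 -2.1]
```

Call:
{"method": "servo_tool", "body": {
  "commands": [
    [-2.0,2.6,0,0,0,7,0],
    [-4.0,5.2,0,0,0,14,0],
    [-6.0,7.8,0,0,0,21,0],
    [-8.0,10.4,0,0,0,28,0],
    [-10.0,13.0,-0.3,0,0,35,0]
  ]
}}

```text
clock: 4.9
tcp_pos: [0.5433, -0.1589, 0.0991]
orientation: [[0.919, 0.394, -0.004], [0.394, -0.919, 0.0], [-0.003, -0.002, -1.0]]
ft_force: [0.6, -0.0, -1.6]
grip_width: 0.0122
```

```bash
python3 mv.py 0.6015 -0.3175 0.08 -102.9
```

```text
shift cm [-0.89 16.87  1.88] rot [-0.   0.2 36.1] | now [ 0.5433 -0.1589  0.0991] jaw yaw -66.8 q [-17.  30.  39. 112. -26.  47. -31.] w 0.0122 t 4.9 F [ 0.6 -0.  -1.6]
```

Call:
{"method": "servo_tool", "body": {
  "commands": [
    [-0.2,3.4,0,0,0,7,0],
    [-0.4,6.8,0,0,0,14,0],
    [-0.6,10.2,0.5,0,0,21,0],
    [-0.8,13.6,1.0,0,0,28,0],
    [-0.9,16.9,1.8,0,0,35,0]
  ]
}}

```text
clock: 5.32
tcp_pos: [0.6032, -0.318, 0.0813]
orientation: [[0.979, -0.205, -0.002], [-0.205, -0.979, 0.0], [-0.002, 0.0, -1.0]]
ft_force: [1.0, 0.2, -0.6]
grip_width: 0.0122
```

Call:
{"method": "servo_tool", "body": {
  "commands": [
    [0,0,0,0,0,1,0],
    [0,0,0,0,0,1,0],
    [0,0,0,0,0,1,0]
  ]
}}

```text
clock: 5.57
tcp_pos: [0.6025, -0.3156, 0.0811]
orientation: [[0.977, -0.215, -0.003], [-0.215, -0.977, 0.002], [-0.004, -0.001, -1.0]]
ft_force: [-0.0, 0.1, -1.0]
grip_width: 0.0118
```

```bash
python3 mv.py 0.6015 -0.3175 0.04 -102.9;python3 - <<'E'
from workcell import capture
import cv2
for n,(x,y,w,h) in(("scene",(180,250,200,150)),("top",(380,80,200,150))):
    im=capture(n); cv2.imwrite(f"pics/{n}3.png",im); cv2.imwrite(f"pics/{n}3z.png",cv2.resize(im[y:y+h,x:x+w],None,fx=3,fy=3))
E
```

```text
shift cm [-0.04  0.21  4.11] rot [-0.1  0.2  0.5] | now [ 0.6025 -0.3156  0.0811] jaw yaw -102.4 q [ -5.  43.  45.  96. -36.  56. -49.] w 0.0118 t 5.57 F [-0.   0.1 -1. ]
```

View pics/scene3z.png

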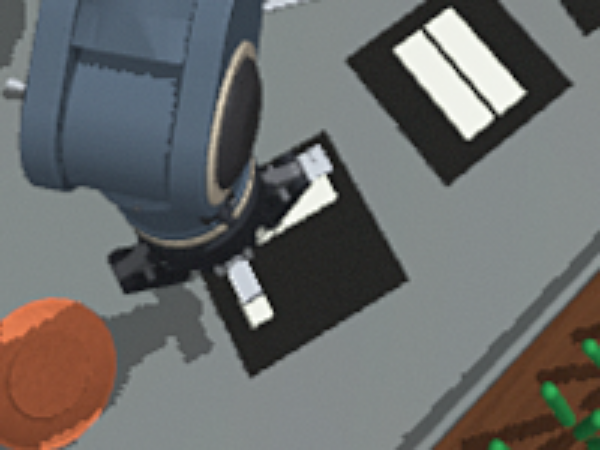

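View pics/top3z.png

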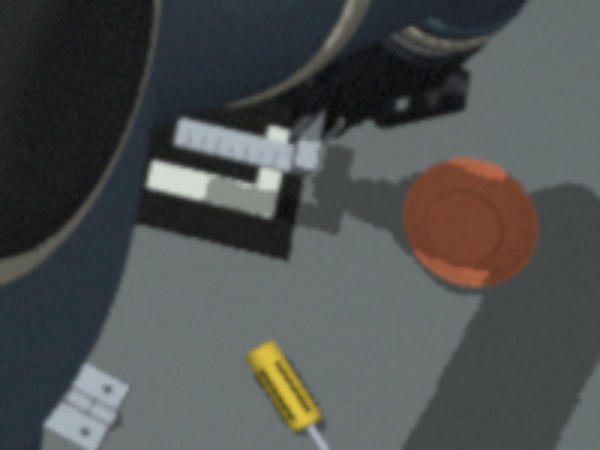

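Call:
{"method": "servo_tool", "body": {
  "commands": [
    [0,0.2,2,0,0,0.5,0],
    [0,0.2,4,0,0,0.5,0],
    [0,0.2,6,0,0,0.5,0],
    [0,0.2,6.8,0,0,0.5,0],
    [0,0.2,6.8,0,0,0.5,0]
  ]
}}

```text
clock: 6.08
tcp_pos: [0.6022, -0.3161, 0.0133]
orientation: [[0.975, -0.223, -0.003], [-0.223, -0.975, 0.003], [-0.004, -0.002, -1.0]]
ft_force: [0.1, 1.0, -1.3]
grip_width: 0.0121
```

Call:
{"method": "servo_tool", "body": {
  "commands": [
    [0,0,0,0,0,0,0],
    [0,0,0,0,0,0,0]
  ]
}}

```text
clock: 6.25
tcp_pos: [0.6039, -0.3187, 0.0167]
orientation: [[0.975, -0.224, 0.002], [-0.224, -0.975, -0.001], [0.002, 0.0, -1.0]]
ft_force: [0.1, -0.1, -1.4]
grip_width: 0.0122
```

```bash
python3 mv.py 0.6015 -0.3175 0.007 -102.9
```

```text
shift cm [-0.27 -0.06  0.97] rot [ 0.  -0.1 -0. ] | now [ 0.6039 -0.3187  0.0167] jaw yaw -102.9 q [ -3.  48.  42.  98. -40.  51. -47.] w 0.0122 t 6.25 F [ 0.1 -0.1 -1.4]
```

Call:
{"method": "servo_tool", "body": {
  "commands": [
    [-0.2,0,0.4,0,0,0,0],
    [-0.2,0,0.6,0,0,0,0],
    [-0.2,0,0.6,0,0,0,0]
  ]
}}

```text
clock: 6.5
tcp_pos: [0.601, -0.3178, 0.0093]
orientation: [[0.974, -0.225, -0.0], [-0.225, -0.974, 0.0], [-0.0, -0.0, -1.0]]
ft_force: [-0.4, -1.0, -1.8]
grip_width: 0.0119
```

```bash
python3 mv.py 0.6015 -0.3175 0.007 -102.9
```

```text
shift cm [ 0.04 -0.04  0.23] rot [-0.   0.  -0.1] | now [ 0.601  -0.3178  0.0093] jaw yaw -103.0 q [ -3.  48.  42.  98. -40.  50. -46.] w 0.0119 t 6.5 F [-0.4 -1.  -1.8]
```

Call:
{"method": "servo_tool", "body": {
  "commands": [
    [0,0,0.1,0,0,0,0],
    [0,0,0.2,0,0,0,0],
    [0,0,0.2,0,0,0,0]
  ]
}}

```text
clock: 6.75
tcp_pos: [0.6011, -0.3179, 0.0071]
orientation: [[0.974, -0.225, -0.0], [-0.225, -0.974, 0.0], [-0.0, -0.0, -1.0]]
ft_force: [-0.0, 0.1, -1.8]
grip_width: 0.0121
```

Call:
{"method": "servo_tool", "body": {
  "commands": [
    [0,0,0.05,0,0,0,0],
    [0,0,0.05,0,0,0,0.5],
    [0,0,0,0,0,0,0.5],
    [0,0,0,0,0,0,0.5],
    [0,0,0,0,0,0,0.5]
  ]
}}

```text
clock: 7.17
tcp_pos: [0.6014, -0.3182, 0.0076]
orientation: [[0.974, -0.225, 0.0], [-0.225, -0.974, -0.0], [0.001, 0.0, -1.0]]
ft_force: [0.1, 0.1, -0.3]
grip_width: 0.0426
```

Call:
{"method": "servo_tool", "body": {
  "commands": [
    [0,0,-1.5,0,0,0,0.5],
    [0,0,-4,0,0,0,0.5],
    [0,0,-7,0,0,0,0.5],
    [0,0,-10,0,0,0,0.6],
    [0,0,-12,0,0,0,0.8]
  ]
}}

```text
clock: 7.58
tcp_pos: [0.6019, -0.3193, 0.1316]
orientation: [[0.974, -0.225, 0.004], [-0.225, -0.974, -0.002], [0.004, 0.001, -1.0]]
ft_force: [1.3, -0.8, 0.8]
grip_width: 0.0621
```

```bash
python3 mv.py 0.444 0.0085 0.12 -70
```

```text
shift cm [-22.77 -28.38   1.03] rot [  0.1  -0.2 -33. ] | now [ 0.6019 -0.3193  0.1316] jaw yaw -103.0 q [ -6.  40.  48.  95. -34.  60. -51.] w 0.0621 t 7.58 F [ 1.3 -0.8  0.8]
```

Call:
{"method": "servo_tool", "body": {
  "commands": [
    [-2.3,-2.9,0,0,0,-4,1],
    [-4.7,-5.8,0,0,0,-8,1],
    [-7.0,-8.7,0,0,0,-12,1],
    [-9.4,-11.6,0,0,0,-16,1],
    [-11.7,-14.5,0,0,0,-20,1]
  ]
}}

```text
clock: 8.0
tcp_pos: [0.5188, -0.1493, 0.1283]
orientation: [[0.992, 0.125, 0.001], [0.125, -0.992, 0.001], [0.001, -0.0, -1.0]]
ft_force: [1.9, 0.2, 0.6]
grip_width: 0.0852
```

```bash
python3 mv.py 0.444 0.0085 0.10 -70
```

```text
shift cm [ -5.45 -16.59   2.83] rot [ -0.   -0.1 -12.8] | now [ 0.5188 -0.1493  0.1283] jaw yaw -82.8 q [-24.  27.  47. 114. -26.  50. -46.] w 0.0852 t 8.0 F [1.9 0.2 0.6]
```

Call:
{"method": "servo_tool", "body": {
  "commands": [
    [-1.1,-3.4,0.5,0,0,-3,1],
    [-2.3,-6.9,1.2,0,0,-6,1],
    [-3.4,-10.3,2,0,0,-9,1],
    [-4.6,-13.7,2.8,0,0,-13,1],
    [-5.4,-16.6,2.8,0,0,-13,1]
  ]
}}

```text
clock: 8.42
tcp_pos: [0.4435, 0.0096, 0.0991]
orientation: [[0.939, 0.345, -0.002], [0.345, -0.939, 0.002], [-0.001, -0.002, -1.0]]
ft_force: [-0.1, 1.5, -0.1]
grip_width: 0.0852
```

Call:
{"method": "servo_tool", "body": {
  "commands": [
    [0,0,0,0,0,0,1],
    [0,0,0,0,0,0,1],
    [0,0,0,0,0,0,1]
  ]
}}

```text
clock: 8.67
tcp_pos: [0.4467, 0.0072, 0.1002]
orientation: [[0.94, 0.342, 0.002], [0.342, -0.94, 0.0], [0.002, 0.0, -1.0]]
ft_force: [0.7, -1.1, -0.9]
grip_width: 0.0854
```

```bash
python3 mv.py 0.444 0.0085 0.003 -70;python3 - <<'E'
from workcell import capture
import cv2
for n,(x,y,w,h) in(("scene",(180,120,200,150)),("top",(400,80,200,150))):
    im=capture(n); cv2.imwrite(f"pics/{n}4.png",im); cv2.imwrite(f"pics/{n}4z.png",cv2.resize(im[y:y+h,x:x+w],None,fx=3,fy=3))
E
```

```text
shift cm [-0.23 -0.22  9.72] rot [ 0.  -0.1 -0. ] | now [0.4467 0.0072 0.1002] jaw yaw -70.0 q [-43.  20.  45. 127. -22.  40. -53.] w 0.0854 t 8.67 F [ 0.7 -1.1 -0.9]
```

View pics/scene4z.png

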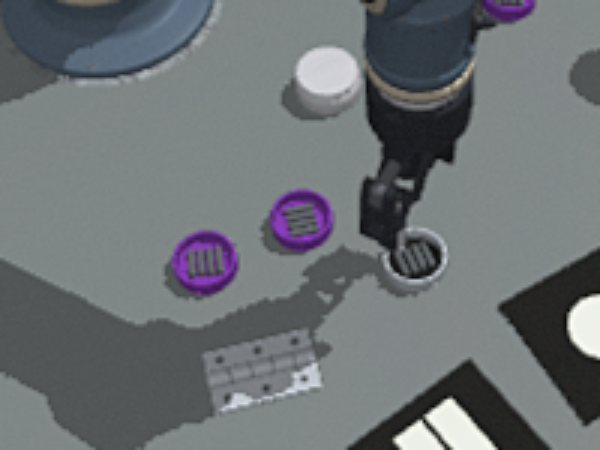

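View pics/top4z.png

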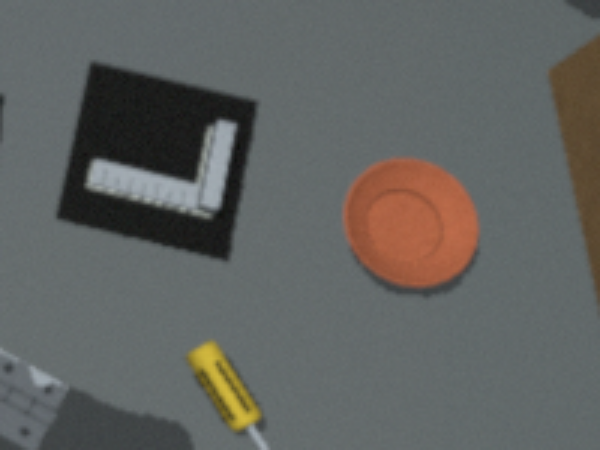

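The square lies on its painted L, offset by only 2–3 mm, and the gripper is above the tray. Descending now.

Call:
{"method": "servo_tool", "body": {
  "commands": [
    [-0.2,-0.2,3,0,0,0,1],
    [-0.2,-0.2,6,0,0,0,1],
    [-0.2,-0.2,8.5,0,0,0,1],
    [-0.2,-0.2,9.3,0,0,0,1],
    [-0.2,-0.2,9.3,0,0,0,1]
  ]
}}

```text
clock: 9.18
tcp_pos: [0.4425, 0.0074, 0.005]
orientation: [[0.941, 0.34, -0.003], [0.34, -0.941, -0.001], [-0.004, -0.0, -1.0]]
ft_force: [0.2, -0.1, 0.4]
grip_width: 0.0853
```

Call:
{"method": "servo_tool", "body": {
  "commands": [
    [0,0,0,0,0,0,1],
    [0,0,0,0,0,0,1]
  ]
}}

```text
clock: 9.35
tcp_pos: [0.4445, 0.0083, 0.0074]
orientation: [[0.94, 0.341, 0.002], [0.341, -0.94, 0.0], [0.002, 0.001, -1.0]]
ft_force: [-0.7, -0.5, -1.1]
grip_width: 0.0853
```

```bash
python3 mv.py 0.444 0.0085 0.003 -70
```

```text
shift cm [-0.04 -0.04  0.44] rot [ 0.  -0.1 -0.1] | now [0.4445 0.0083 0.0074] jaw yaw -70.1 q [-33.  30.  33. 130. -35.  29. -42.] w 0.0853 t 9.35 F [-0.7 -0.5 -1.1]
```

Call:
{"method": "servo_tool", "body": {
  "commands": [
    [0,0,0.4,0,0,0,1],
    [0,0,0.4,0,0,0,0],
    [0,0,0.4,0,0,0,0.0],
    [0,0,0.4,0,0,0,0.0],
    [0,0,0.4,0,0,0,0.0]
  ]
}}

```text
clock: 9.77
tcp_pos: [0.4436, 0.0092, 0.0035]
orientation: [[0.939, 0.343, 0.001], [0.343, -0.939, 0.002], [0.001, -0.001, -1.0]]
ft_force: [-2.1, 0.9, 14.6]
grip_width: 0.054
```

Call:
{"method": "servo_tool", "body": {
  "commands": [
    [0,0,0,0,0,0,0],
    [0,0,0,0,0,0,0]
  ]
}}

```text
clock: 9.93
tcp_pos: [0.4436, 0.0092, 0.0035]
orientation: [[0.939, 0.343, 0.001], [0.343, -0.939, 0.002], [0.001, -0.001, -1.0]]
ft_force: [-3.0, -0.6, 13.7]
grip_width: 0.0544
```

```bash
python3 mv.py 0.444 0.0085 0.1 -70
```

```text
shift cm [ 0.03  0.07 -9.65] rot [-0.1 -0.1  0.1] | now [0.4436 0.0092 0.0035] jaw yaw -69.9 q [-33.  30.  33. 130. -35.  28. -41.] w 0.0544 t 9.93 F [-3.  -0.6 13.7]
```

Call:
{"method": "servo_tool", "body": {
  "commands": [
    [0,0,-1,0,0,0,0.0],
    [0,0,-3,0,0,0,0.0],
    [0,0,-5,0,0,0,0.0],
    [0,0,-7,0,0,0,0.0],
    [0,0,-7,0,0,0,0.0]
  ]
}}

```text
clock: 10.35
tcp_pos: [0.4454, 0.009, 0.075]
orientation: [[0.94, 0.342, 0.006], [0.342, -0.94, 0.002], [0.006, 0.001, -1.0]]
ft_force: [0.7, 0.1, -1.2]
grip_width: 0.0535
```

```bash
python3 mv.py 0.5983 0.083 0.075 -70;python3 - <<'E'
from workcell import capture
import cv2
for n,(x,y,w,h) in(("scene",(180,120,200,150)),):
    im=capture(n); cv2.imwrite(f"pics/{n}5.png",im); cv2.imwrite(f"pics/{n}5z.png",cv2.resize(im[y:y+h,x:x+w],None,fx=3,fy=3))
E
```

```text
shift cm [16.9  -1.72  0.1 ] rot [ 0.  -0.3  0. ] | now [0.4454 0.009  0.075 ] jaw yaw -70.0 q [-41.  23.  43. 129. -26.  37. -50.] w 0.0535 t 10.35 F [ 0.7  0.1 -1.2]
```

View pics/scene5z.png

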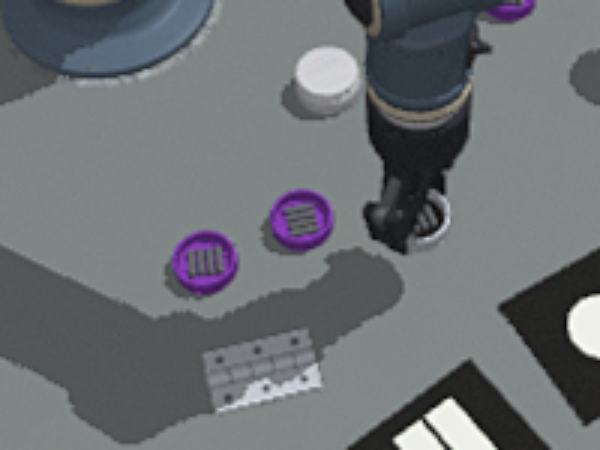

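The tray is held level. Moving it to its pad.

Call:
{"method": "servo_tool", "body": {
  "commands": [
    [3.5,-0.3,0,0,0,0,0.0],
    [7,-0.7,0,0,0,0,0.0],
    [10.5,-1.0,0,0,0,0,0.0],
    [14,-1.4,0,0,0,0,0.0],
    [16.9,-1.7,0,0,0,0,0.0]
  ]
}}

```text
clock: 10.82
tcp_pos: [0.5975, 0.0846, 0.0708]
orientation: [[0.939, 0.344, -0.001], [0.344, -0.939, 0.0], [-0.001, -0.001, -1.0]]
ft_force: [1.1, 0.6, -0.7]
grip_width: 0.0536
```

Call:
{"method": "servo_tool", "body": {
  "commands": [
    [0,0,1.5,0,0,0,0.0],
    [0,0,3,0,0,0,0.0],
    [0,0,4.5,0,0,0,0.0],
    [0,0,5,0,0,0,0.0],
    [0,0,5,0,0,0,0.0]
  ]
}}

```text
clock: 11.23
tcp_pos: [0.5943, 0.0826, 0.0198]
orientation: [[0.94, 0.342, -0.005], [0.342, -0.94, -0.001], [-0.005, -0.001, -1.0]]
ft_force: [0.5, -0.5, -0.3]
grip_width: 0.0537
```

Call:
{"method": "servo_tool", "body": {
  "commands": [
    [0,0,0,0,0,0,0.0],
    [0,0,0,0,0,0,0.0]
  ]
}}

```text
clock: 11.4
tcp_pos: [0.5966, 0.0826, 0.0228]
orientation: [[0.94, 0.342, 0.001], [0.342, -0.94, 0.0], [0.001, 0.0, -1.0]]
ft_force: [0.9, -0.0, -0.8]
grip_width: 0.0532
```

```bash
python3 mv.py 0.5983 0.083 0.0065 -70
```

```text
shift cm [0.17 0.02 1.63] rot [ 0.  -0.1  0. ] | now [0.5966 0.0826 0.0228] jaw yaw -70.0 q [-38.  39.  36. 109. -33.  42. -52.] w 0.0532 t 11.4 F [ 0.9 -0.  -0.8]
```

Call:
{"method": "servo_tool", "body": {
  "commands": [
    [0.1,0,0.5,0,0,0,0.0],
    [0.1,0,1.0,0,0,0,0.0],
    [0.1,0,1.3,0,0,0,0.0],
    [0.1,0,1.3,0,0,0,0.0],
    [0.1,0,1.3,0,0,0,0.0]
  ]
}}

```text
clock: 11.82
tcp_pos: [0.597, 0.0831, 0.0091]
orientation: [[0.94, 0.342, -0.0], [0.342, -0.94, 0.0], [-0.0, -0.0, -1.0]]
ft_force: [0.4, 0.4, -0.5]
grip_width: 0.0532
```

```bash
python3 mv.py 0.5983 0.083 0.0065 -70
```

```text
shift cm [0.12 0.06 0.26] rot [-0.  0.  0.] | now [0.597  0.0831 0.0091] jaw yaw -70.0 q [-37.  40.  35. 109. -34.  41. -52.] w 0.0532 t 11.82 F [ 0.4  0.4 -0.5]
```

Call:
{"method": "servo_tool", "body": {
  "commands": [
    [0.1,0,0.1,0,0,0,0.0],
    [0.1,0,0.2,0,0,0,0.0],
    [0.1,0,0.25,0,0,0,0.0],
    [0.1,0,0.25,0,0,0,0.0]
  ]
}}

```text
clock: 12.15
tcp_pos: [0.5981, 0.0835, 0.0067]
orientation: [[0.94, 0.342, -0.0], [0.342, -0.94, 0.0], [0.0, -0.0, -1.0]]
ft_force: [0.6, -0.4, -1.2]
grip_width: 0.0538
```

Call:
{"method": "servo_tool", "body": {
  "commands": [
    [0,0,0,0,0,0,1],
    [0,0,0,0,0,0,1],
    [0,0,0,0,0,0,1.0],
    [0,0,0,0,0,0,1]
  ]
}}

```text
clock: 12.48
tcp_pos: [0.5983, 0.0835, 0.007]
orientation: [[0.94, 0.342, 0.0], [0.342, -0.94, 0.0], [0.0, -0.0, -1.0]]
ft_force: [-0.0, 0.3, 0.7]
grip_width: 0.0851
```

Call:
{"method": "servo_tool", "body": {
  "commands": [
    [0,0,-1.5,0,0,0,1],
    [0,0,-4,0,0,0,1],
    [0,0,-7,0,0,0,1],
    [0,0,-9,0,0,0,0.6],
    [0,0,-9,0,0,0,0.6]
  ]
}}

```text
clock: 12.9
tcp_pos: [0.6014, 0.0831, 0.1023]
orientation: [[0.94, 0.342, 0.009], [0.342, -0.94, 0.002], [0.009, 0.001, -1.0]]
ft_force: [0.2, -1.2, -0.0]
grip_width: 0.0637
```

```bash
python3 mv.py 0.4297 -0.154 0.1 -28
```

```text
shift cm [-24.25  16.41   0.03] rot [  0.3  -0.5 -42. ] | now [0.6014 0.0831 0.1023] jaw yaw -70.0 q [-41.  33.  41. 107. -28.  50. -56.] w 0.0637 t 12.9 F [ 0.2 -1.2 -0. ]
```

Call:
{"method": "servo_tool", "body": {
  "commands": [
    [-3,2.05,0,0,0,-5,0.6],
    [-6,4.1,0,0,0,-10,0.6],
    [-9,6.1,0,0,0,-15,0.6],
    [-12,8.2,0,0,0,-21,0.6],
    [-15,10.2,0,0,0,-28,0.6]
  ]
}}

```text
clock: 13.32
tcp_pos: [0.4908, -0.0651, 0.0972]
orientation: [[0.665, 0.747, 0.0], [0.747, -0.665, -0.0], [0.0, 0.0, -1.0]]
ft_force: [-0.3, -1.4, 0.1]
grip_width: 0.0513
```

```bash
python3 mv.py 0.4297 -0.154 0.08 -28
```

```text
shift cm [-10.71   1.34   1.72] rot [  0.   -0.  -13.7] | now [ 0.4908 -0.0651  0.0972] jaw yaw -41.7 q [-26.  23.  36. 121. -20.  42. -19.] w 0.0513 t 13.32 F [-0.3 -1.4  0.1]
```

Call:
{"method": "servo_tool", "body": {
  "commands": [
    [-3,0.4,0.5,0,0,-5,0.6],
    [-6,0.8,1,0,0,-10,0.6],
    [-9,1.1,1.5,0,0,-13.7,0.6],
    [-10.7,1.3,1.7,0,0,-13.7,0.6],
    [-10.7,1.3,1.7,0,0,-13.7,0.6]
  ]
}}

```text
clock: 13.73
tcp_pos: [0.427, -0.1553, 0.0799]
orientation: [[0.48, 0.877, -0.002], [0.877, -0.48, -0.0], [-0.001, -0.001, -1.0]]
ft_force: [-0.7, 0.2, -0.5]
grip_width: 0.0514
```

Call:
{"method": "servo_tool", "body": {
  "commands": [
    [0,0,0,0,0,0,0.6],
    [0,0,0,0,0,0,0.6],
    [0,0,0,0,0,0,0.6]
  ]
}}

```text
clock: 13.98
tcp_pos: [0.4313, -0.1509, 0.08]
orientation: [[0.472, 0.882, 0.001], [0.882, -0.472, 0.0], [0.001, 0.001, -1.0]]
ft_force: [0.1, -0.6, -0.1]
grip_width: 0.051
```

```bash
python3 mv.py 0.4297 -0.154 0.006 -28;python3 - <<'E'
from workcell import capture
import cv2
for n,(x,y,w,h) in(("scene",(180,150,200,150)),("top",(240,80,200,150))):
    im=capture(n); cv2.imwrite(f"pics/{n}6.png",im); cv2.imwrite(f"pics/{n}6z.png",cv2.resize(im[y:y+h,x:x+w],None,fx=3,fy=3))
E
```

```text
shift cm [-0.35 -0.    7.4 ] rot [ 0.  -0.  -0.1] | now [ 0.4313 -0.1509  0.08  ] jaw yaw -28.1 q [-12.  21.  32. 126. -18.  37.   5.] w 0.051 t 13.98 F [ 0.1 -0.6 -0.1]
```

View pics/scene6z.png

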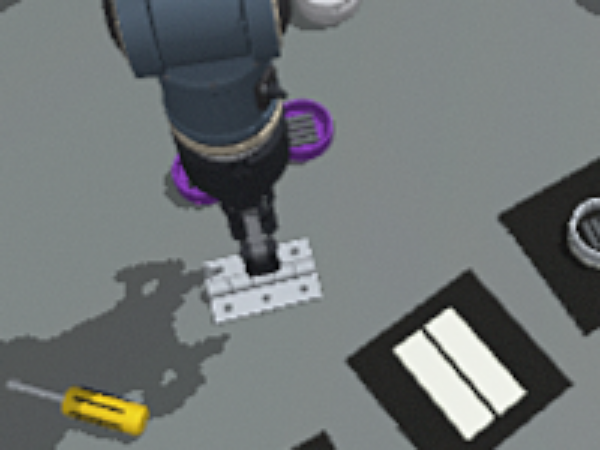

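View pics/top6z.png

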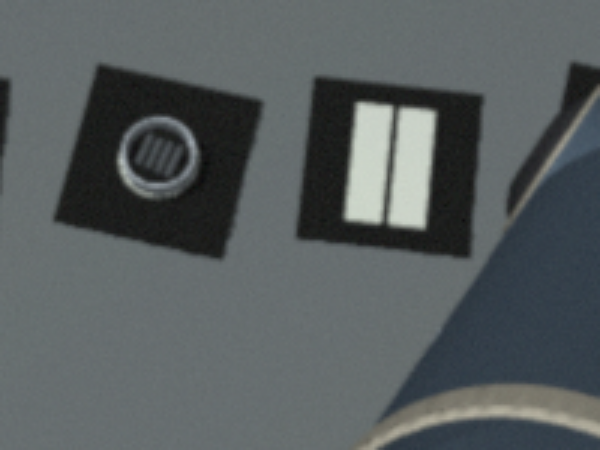

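Call:
{"method": "servo_tool", "body": {
  "commands": [
    [-0.3,0,2,0,0,0,0.5],
    [-0.3,0,4,0,0,0,0.5],
    [-0.3,0,6,0,0,0,0.5],
    [-0.3,0,6.8,0,0,0,0.5],
    [-0.3,0,6.8,0,0,0,0.5]
  ]
}}

```text
clock: 14.5
tcp_pos: [0.4279, -0.1538, 0.0103]
orientation: [[0.473, 0.881, -0.004], [0.881, -0.473, 0.001], [-0.001, -0.004, -1.0]]
ft_force: [-0.2, 0.1, 0.9]
grip_width: 0.0425
```

Call:
{"method": "servo_tool", "body": {
  "commands": [
    [0,0,0,0,0,0,0.5],
    [0,0,0,0,0,0,0.5],
    [0,0,0,0,0,0,0.5]
  ]
}}

```text
clock: 14.75
tcp_pos: [0.4297, -0.1548, 0.0127]
orientation: [[0.474, 0.881, 0.002], [0.881, -0.474, -0.0], [0.001, 0.002, -1.0]]
ft_force: [0.5, -0.1, 0.2]
grip_width: 0.0427
```

```bash
python3 mv.py 0.4297 -0.154 0.006 -28
```

```text
shift cm [ 0.07 -0.03  0.67] rot [ 0.1 -0.  -0.3] | now [ 0.4297 -0.1548  0.0127] jaw yaw -28.3 q [ -6.  28.  26. 128. -26.  28.  12.] w 0.0427 t 14.75 F [ 0.5 -0.1  0.2]
```

Call:
{"method": "servo_tool", "body": {
  "commands": [
    [0.05,0,0.4,0,0,0,0.5],
    [0.05,0,0.6,0,0,0,0.5],
    [0.05,0,0.6,0,0,0,0.5],
    [0.05,0,0.6,0,0,0,0.5]
  ]
}}

```text
clock: 15.08
tcp_pos: [0.429, -0.1541, 0.0058]
orientation: [[0.474, 0.881, -0.0], [0.881, -0.474, 0.0], [0.0, -0.0, -1.0]]
ft_force: [0.8, -1.0, 0.0]
grip_width: 0.0429
```

```bash
python3 mv.py 0.4297 -0.154 0.006 -28
```

```text
shift cm [ 0.05  0.06 -0.02] rot [-0.  -0.  -0.3] | now [ 0.429  -0.1541  0.0058] jaw yaw -28.3 q [ -6.  29.  25. 128. -26.  28.  12.] w 0.0429 t 15.08 F [ 0.8 -1.   0. ]
```

Call:
{"method": "servo_tool", "body": {
  "commands": [
    [0,0,0,0,0,0,0],
    [0,0,0,0,0,0,0],
    [0,0,0,0,0,0,0],
    [0,0,0,0,0,0,0],
    [0,0,0,0,0,0,0]
  ]
}}

```text
clock: 15.5
tcp_pos: [0.429, -0.1542, 0.0061]
orientation: [[0.474, 0.881, 0.0], [0.881, -0.474, 0.0], [0.0, -0.0, -1.0]]
ft_force: [-1.0, 0.0, 4.5]
grip_width: 0.0108
```

Call:
{"method": "servo_tool", "body": {
  "commands": [
    [0,0,-0.7,0,0,0,0],
    [0,0,-2,0,0,0,0],
    [0,0,-4,0,0,0,0],
    [0,0,-6,0,0,0,0],
    [0,0,-6,0,0,0,0]
  ]
}}

```text
clock: 15.92
tcp_pos: [0.4309, -0.155, 0.0685]
orientation: [[0.474, 0.88, 0.006], [0.881, -0.474, -0.001], [0.002, 0.005, -1.0]]
ft_force: [0.9, 0.2, -1.8]
grip_width: 0.0108
```

```bash
python3 mv.py 0.5995 -0.0918 0.065 -95;python3 - <<'E'
from workcell import capture
import cv2
for n,(x,y,w,h) in(("scene",(180,150,200,150)),):
    im=capture(n); cv2.imwrite(f"pics/{n}7.png",im); cv2.imwrite(f"pics/{n}7z.png",cv2.resize(im[y:y+h,x:x+w],None,fx=3,fy=3))
E
```

```text
shift cm [13.56 11.85  0.44] rot [ 0.2 -0.3 66.7] | now [ 0.4309 -0.155   0.0685] jaw yaw -28.3 q [-11.  22.  32. 127. -20.  35.   7.] w 0.0108 t 15.92 F [ 0.9  0.2 -1.8]
```

View pics/scene7z.png

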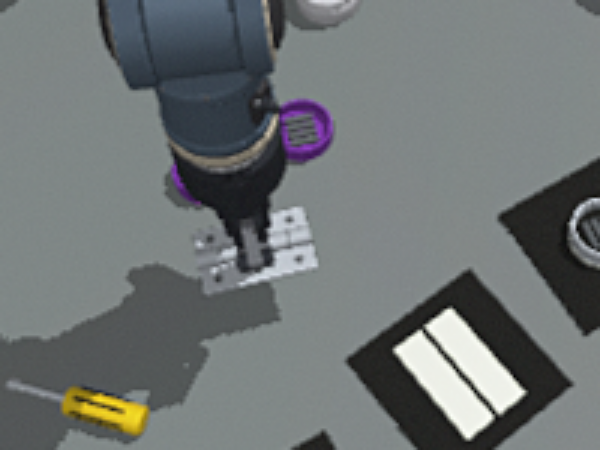

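Call:
{"method": "servo_tool", "body": {
  "commands": [
    [1.4,1.2,0,0,0,7,0],
    [2.8,2.4,0,0,0,14,0],
    [4.2,3.6,0,0,0,21,0],
    [5.6,4.8,0,0,0,28,0],
    [7,6,0,0,0,35,0]
  ]
}}

```text
clock: 16.38
tcp_pos: [0.5149, -0.1202, 0.0645]
orientation: [[0.896, 0.444, -0.002], [0.444, -0.896, 0.0], [-0.002, -0.001, -1.0]]
ft_force: [0.3, -0.6, -2.4]
grip_width: 0.0109
```

```bash
python3 mv.py 0.5995 -0.0918 0.055 -95
```

```text
shift cm [8.84 1.22 0.94] rot [-0.   0.1 31.4] | now [ 0.5149 -0.1202  0.0645] jaw yaw -63.6 q [-22.  31.  40. 118. -29.  42. -27.] w 0.0109 t 16.38 F [ 0.3 -0.6 -2.4]
```

Call:
{"method": "servo_tool", "body": {
  "commands": [
    [1.8,0.2,0,0,0,6.4,0],
    [3.6,0.5,0.2,0,0,12.8,0],
    [5.4,0.7,0.4,0,0,19.2,0],
    [7.2,1,0.6,0,0,25.4,0],
    [8.8,1.2,0.9,0,0,31.4,0]
  ]
}}

```text
clock: 16.8
tcp_pos: [0.5994, -0.0912, 0.0551]
orientation: [[0.996, -0.086, -0.002], [-0.086, -0.996, 0.0], [-0.002, 0.0, -1.0]]
ft_force: [0.2, -0.6, -2.1]
grip_width: 0.0108
```

Call:
{"method": "servo_tool", "body": {
  "commands": [
    [0,0,0,0,0,0,0],
    [0,0,0,0,0,0,0],
    [0,0,0,0,0,0,0]
  ]
}}

```text
clock: 17.05
tcp_pos: [0.5975, -0.0924, 0.0556]
orientation: [[0.997, -0.081, -0.003], [-0.081, -0.997, -0.0], [-0.003, 0.0, -1.0]]
ft_force: [0.3, 0.0, -1.9]
grip_width: 0.0107
```

```bash
python3 mv.py 0.5995 -0.0918 0.0095 -95;python3 - <<'E'
from workcell import capture
import cv2
for n,(x,y,w,h) in(("scene",(230,200,200,150)),):
    im=capture(n); cv2.imwrite(f"pics/{n}8.png",im); cv2.imwrite(f"pics/{n}8z.png",cv2.resize(im[y:y+h,x:x+w],None,fx=3,fy=3))
E
```

```text
shift cm [ 0.21 -0.08  4.61] rot [0.  0.2 0.4] | now [ 0.5975 -0.0924  0.0556] jaw yaw -94.6 q [-27.  40.  46. 108. -38.  49. -56.] w 0.0107 t 17.05 F [ 0.3  0.  -1.9]
```

View pics/scene8z.png

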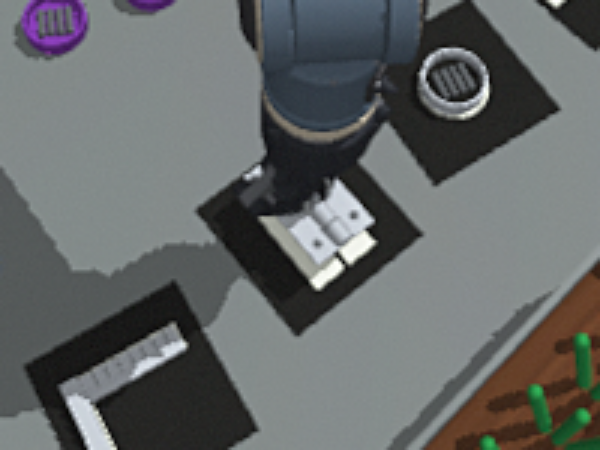

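Call:
{"method": "servo_tool", "body": {
  "commands": [
    [0.1,0,1.3,0,0,0.3,0],
    [0.1,0,2.6,0,0,0.3,0],
    [0.1,0,3.6,0,0,0.3,0],
    [0.1,0,3.6,0,0,0.3,0],
    [0.1,0,3.6,0,0,0.3,0]
  ]
}}

```text
clock: 17.52
tcp_pos: [0.5991, -0.0922, 0.0196]
orientation: [[0.996, -0.087, -0.002], [-0.087, -0.996, 0.0], [-0.002, -0.0, -1.0]]
ft_force: [0.5, -0.8, -1.8]
grip_width: 0.011
```

Call:
{"method": "servo_tool", "body": {
  "commands": [
    [0,0,0,0,0,0,0],
    [0,0,0,0,0,0,0]
  ]
}}

```text
clock: 17.68
tcp_pos: [0.6004, -0.0925, 0.0212]
orientation: [[0.996, -0.087, 0.001], [-0.087, -0.996, -0.0], [0.001, 0.0, -1.0]]
ft_force: [0.5, -0.9, -1.6]
grip_width: 0.0107
```

```bash
python3 mv.py 0.5995 -0.0918 0.0092 -95
```

```text
shift cm [-0.1  -0.06  1.2 ] rot [ 0.  -0.1  0. ] | now [ 0.6004 -0.0925  0.0212] jaw yaw -95.0 q [-26.  42.  44. 109. -41.  46. -54.] w 0.0107 t 17.68 F [ 0.5 -0.9 -1.6]
```

Call:
{"method": "servo_tool", "body": {
  "commands": [
    [0,0,0.4,0,0,0,0],
    [0,0,0.7,0,0,0,0],
    [0,0,1.0,0,0,0,0],
    [0,0,1.0,0,0,0,0],
    [0,0,1.0,0,0,0,0]
  ]
}}

```text
clock: 18.1
tcp_pos: [0.5998, -0.0921, 0.0105]
orientation: [[0.996, -0.087, -0.0], [-0.087, -0.996, 0.0], [-0.0, -0.0, -1.0]]
ft_force: [0.2, 1.0, -3.0]
grip_width: 0.011
```

```bash
python3 mv.py 0.5995 -0.0918 0.0092 -95
```

```text
shift cm [-0.04 -0.03  0.13] rot [-0.  0.  0.] | now [ 0.5998 -0.0921  0.0105] jaw yaw -95.0 q [-25.  43.  43. 109. -42.  45. -54.] w 0.011 t 18.1 F [ 0.2  1.  -3. ]
```

Call:
{"method": "servo_tool", "body": {
  "commands": [
    [0,0,0.1,0,0,0,0],
    [0,0,0.15,0,0,0,0],
    [0,0,0.15,0,0,0,0]
  ]
}}

```text
clock: 18.35
tcp_pos: [0.6001, -0.0922, 0.0093]
orientation: [[0.996, -0.087, 0.0], [-0.087, -0.996, 0.0], [0.0, -0.0, -1.0]]
ft_force: [-0.2, 0.0, -1.4]
grip_width: 0.0109
```

Call:
{"method": "servo_tool", "body": {
  "commands": [
    [0,0,0,0,0,0,0.5],
    [0,0,0,0,0,0,0.5],
    [0,0,0,0,0,0,0.5],
    [0,0,0,0,0,0,0.5]
  ]
}}

```text
clock: 18.68
tcp_pos: [0.6003, -0.0923, 0.0096]
orientation: [[0.996, -0.087, 0.001], [-0.087, -0.996, 0.0], [0.001, -0.0, -1.0]]
ft_force: [0.2, 0.0, 0.6]
grip_width: 0.0428
```

Call:
{"method": "servo_tool", "body": {
  "commands": [
    [0,0,-1.5,0,0,0,0.5],
    [0,0,-4,0,0,0,0.5],
    [0,0,-7,0,0,0,0.6],
    [0,0,-9,0,0,0,0.6],
    [0,0,-9,0,0,0,0.6]
  ]
}}

```text
clock: 19.1
tcp_pos: [0.6029, -0.0937, 0.1048]
orientation: [[0.996, -0.087, 0.009], [-0.087, -0.996, -0.001], [0.009, 0.0, -1.0]]
ft_force: [1.1, -0.6, -0.4]
grip_width: 0.0514
```

```bash
python3 mv.py 0.4357 -0.3158 0.1 -59.3
```

```text
shift cm [-14.72  23.59   0.35] rot [  0.2  -0.5 -35.7] | now [ 0.6029 -0.0937  0.1048] jaw yaw -95.0 q [-30.  37.  50. 106. -35.  53. -59.] w 0.0514 t 19.1 F [ 1.1 -0.6 -0.4]
```

Call:
{"method": "servo_tool", "body": {
  "commands": [
    [-2,3.4,0,0,0,-5,0.7],
    [-4,6.8,0,0,0,-10,0.7],
    [-6,10.2,0,0,0,-15,0.7],
    [-8,13.6,0,0,0,-20,0.7],
    [-10,16.8,0,0,0,-26,0.7]
  ]
}}

```text
clock: 19.52
tcp_pos: [0.4844, -0.2525, 0.0998]
orientation: [[0.932, 0.363, 0.0], [0.363, -0.932, -0.0], [0.0, 0.001, -1.0]]
ft_force: [0.2, -1.2, 0.2]
grip_width: 0.0597
```

```bash
python3 mv.py 0.4357 -0.3158 0.08 -59.3
```

```text
shift cm [-6.84  4.13  1.98] rot [ 0.  -0.  -9.4] | now [ 0.4844 -0.2525  0.0998] jaw yaw -68.7 q [-10.  29.  43. 115. -28.  47. -19.] w 0.0597 t 19.52 F [ 0.2 -1.2  0.2]
```

Call:
{"method": "servo_tool", "body": {
  "commands": [
    [-2.5,1.5,0.5,0,0,-4,0.7],
    [-5,3,1,0,0,-8,0.7],
    [-6.8,4.1,1.5,0,0,-9.4,0.7],
    [-6.8,4.1,2,0,0,-9.4,0.7],
    [-6.8,4.1,2,0,0,-9.4,0.7]
  ]
}}

```text
clock: 19.93
tcp_pos: [0.4356, -0.3143, 0.079]
orientation: [[0.864, 0.503, -0.001], [0.503, -0.864, 0.001], [-0.0, -0.001, -1.0]]
ft_force: [0.5, -0.2, 0.2]
grip_width: 0.06
```

Call:
{"method": "servo_tool", "body": {
  "commands": [
    [0,0,0,0,0,0,0.7],
    [0,0,0,0,0,0,0.7],
    [0,0,0,0,0,0,0.7]
  ]
}}

```text
clock: 20.18
tcp_pos: [0.4383, -0.3124, 0.0794]
orientation: [[0.861, 0.509, 0.0], [0.509, -0.861, 0.0], [0.001, 0.0, -1.0]]
ft_force: [-0.4, 0.7, -0.4]
grip_width: 0.0598
```

```bash
python3 mv.py 0.4357 -0.3158 0.004 -59.3;python3 - <<'E'
from workcell import capture
import cv2
for n,(x,y,w,h) in(("scene",(150,220,200,150)),("top",(310,80,200,150))):
    im=capture(n); cv2.imwrite(f"pics/{n}9.png",im); cv2.imwrite(f"pics/{n}9z.png",cv2.resize(im[y:y+h,x:x+w],None,fx=3,fy=3))
E
```

```text
shift cm [-0.4   0.16  7.54] rot [ 0.  -0.  -0.1] | now [ 0.4383 -0.3124  0.0794] jaw yaw -59.4 q [  1.  30.  39. 116. -27.  43.  -2.] w 0.0598 t 20.18 F [-0.4  0.7 -0.4]
```

View pics/scene9z.png

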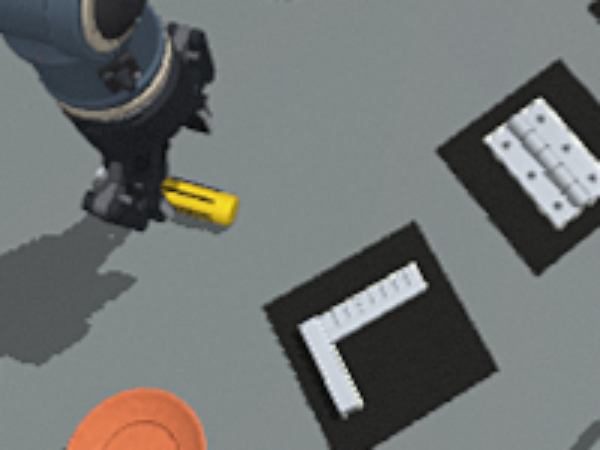

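View pics/top9z.png

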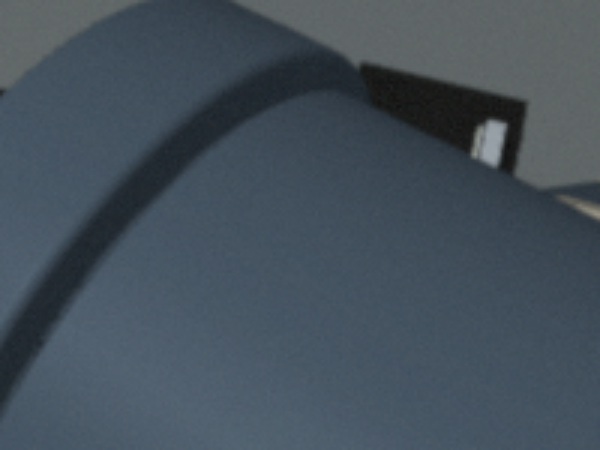

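The hinge and square are both on their shapes. The gripper is above the screwdriver handle, so I'll descend.

Call:
{"method": "servo_tool", "body": {
  "commands": [
    [-0.3,0.1,2,0,0,0,0.7],
    [-0.3,0.1,4,0,0,0,0.7],
    [-0.3,0.1,6,0,0,0,0.7],
    [-0.3,0.1,7,0,0,0,0.7],
    [-0.3,0.1,7,0,0,0,0.7]
  ]
}}

```text
clock: 20.7
tcp_pos: [0.4341, -0.3147, 0.0075]
orientation: [[0.862, 0.507, -0.003], [0.507, -0.862, 0.002], [-0.002, -0.004, -1.0]]
ft_force: [0.1, 0.5, -0.3]
grip_width: 0.0599
```

Call:
{"method": "servo_tool", "body": {
  "commands": [
    [0,0,0,0,0,0,0.7],
    [0,0,0,0,0,0,0.7],
    [0,0,0,0,0,0,0.7]
  ]
}}

```text
clock: 20.95
tcp_pos: [0.4358, -0.3164, 0.0103]
orientation: [[0.862, 0.506, 0.002], [0.506, -0.862, -0.001], [0.001, 0.002, -1.0]]
ft_force: [-0.0, -0.0, -0.0]
grip_width: 0.0597
```

```bash
python3 mv.py 0.4357 -0.3158 0.005 -59.3
```

```text
shift cm [ 0.03 -0.06  0.53] rot [ 0.1 -0.1 -0.3] | now [ 0.4358 -0.3164  0.0103] jaw yaw -59.6 q [  6.  35.  34. 118. -33.  36.   3.] w 0.0597 t 20.95 F [-0. -0. -0.]
```

Call:
{"method": "servo_tool", "body": {
  "commands": [
    [0,0,0.4,0,0,0,0.7],
    [0,0,0.5,0,0,0,0.7],
    [0,0,0.5,0,0,0,0],
    [0,0,0.5,0,0,0,0],
    [0,0,0.5,0,0,0,0]
  ]
}}

```text
clock: 21.37
tcp_pos: [0.435, -0.3159, 0.0043]
orientation: [[0.862, 0.506, 0.0], [0.506, -0.862, 0.0], [0.0, -0.0, -1.0]]
ft_force: [-1.0, 1.1, -0.1]
grip_width: 0.0241
```

Call:
{"method": "servo_tool", "body": {
  "commands": [
    [0,0,0,0,0,0,0],
    [0,0,0,0,0,0,0],
    [0,0,0,0,0,0,0]
  ]
}}

```text
clock: 21.62
tcp_pos: [0.4351, -0.3162, 0.0046]
orientation: [[0.862, 0.506, 0.001], [0.506, -0.862, -0.0], [0.0, 0.001, -1.0]]
ft_force: [0.1, -0.6, 3.4]
grip_width: 0.0227
```

Call:
{"method": "servo_tool", "body": {
  "commands": [
    [0,0,-0.7,0,0,0,0],
    [0,0,-2,0,0,0,0],
    [0,0,-5,0,0,0,0],
    [0,0,-8,0,0,0,0],
    [0,0,-8,0,0,0,0]
  ]
}}

```text
clock: 22.03
tcp_pos: [0.4374, -0.3186, 0.0896]
orientation: [[0.863, 0.506, 0.008], [0.506, -0.863, -0.005], [0.005, 0.008, -1.0]]
ft_force: [1.3, -0.2, -0.9]
grip_width: 0.0227
```

```bash
python3 mv.py 0.5 0.0 0.09 -80;python3 - <<'E'
from workcell import capture
import cv2
for n,(x,y,w,h) in(("scene",(150,200,200,150)),):
    im=capture(n); cv2.imwrite(f"pics/{n}10.png",im); cv2.imwrite(f"pics/{n}10z.png",cv2.resize(im[y:y+h,x:x+w],None,fx=3,fy=3))
E
```

```text
shift cm [ 21.51 -24.31  -0.14] rot [ 0.4 -0.3 20.4] | now [ 0.4374 -0.3186  0.0896] jaw yaw -59.6 q [  1.  29.  40. 116. -27.  44.  -2.] w 0.0227 t 22.03 F [ 1.3 -0.2 -0.9]
```

View pics/scene10z.png

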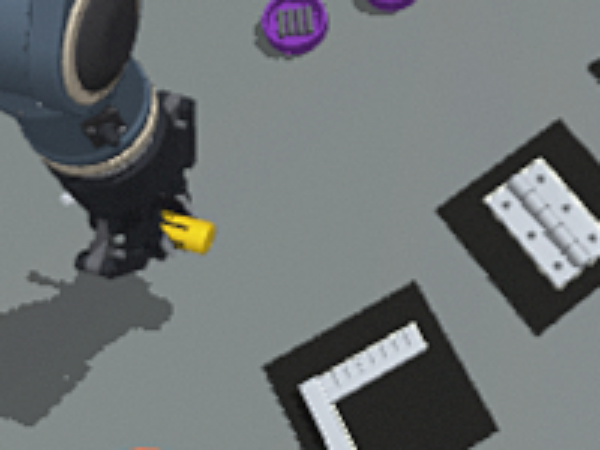

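```bash
python3 mv.py 0.5967 0.2413 0.09 -100
```

```text
shift cm [ 42.08 -40.07  -0.31] rot [ 0.2 -0.3 40.4] | now [ 0.4367 -0.3173  0.0876] jaw yaw -59.6 q [  1.  29.  40. 116. -27.  44.  -2.] w 0.0227 t 22.08 F [ 0.3  0.7 -0.8]
```

Call:
{"method": "servo_tool", "body": {
  "commands": [
    [2.8,-2.7,0,0,0,3,0],
    [5.6,-5.4,0,0,0,6,0],
    [8.4,-8,0,0,0,9,0],
    [11.2,-10.7,0,0,0,12,0],
    [14,-13.4,0,0,0,15,0]
  ]
}}

```text
clock: 22.5
tcp_pos: [0.4873, -0.1274, 0.0839]
orientation: [[0.965, 0.263, -0.001], [0.263, -0.965, 0.001], [-0.001, -0.001, -1.0]]
ft_force: [1.2, 0.3, -1.2]
grip_width: 0.0229
```

```bash
python3 mv.py 0.5967 0.2413 0.09 -100
```

```text
shift cm [ 20.25 -32.7   -0.6 ] rot [-0.   0.1 25.2] | now [ 0.4873 -0.1274  0.0839] jaw yaw -74.8 q [-25.  28.  45. 121. -29.  43. -36.] w 0.0229 t 22.5 F [ 1.2  0.3 -1.2]
```

Call:
{"method": "servo_tool", "body": {
  "commands": [
    [2,-3.3,0,0,0,3,0],
    [4,-6.6,-0.2,0,0,6,0],
    [6,-9.9,-0.3,0,0,9,0],
    [8,-13.2,-0.4,0,0,12,0],
    [10,-16.4,-0.6,0,0,15,0]
  ]
}}

```text
clock: 22.92
tcp_pos: [0.5398, 0.0576, 0.0897]
orientation: [[1.0, 0.005, -0.002], [0.005, -1.0, 0.0], [-0.002, -0.0, -1.0]]
ft_force: [1.0, -1.1, -0.1]
grip_width: 0.023
```

```bash
python3 mv.py 0.5967 0.2413 0.08 -100
```

```text
shift cm [  5.79 -18.34   0.96] rot [-0.   0.1 10.3] | now [0.5398 0.0576 0.0897] jaw yaw -89.7 q [-47.  32.  49. 116. -34.  47. -68.] w 0.023 t 22.92 F [ 1.  -1.1 -0.1]
```

Call:
{"method": "servo_tool", "body": {
  "commands": [
    [1.2,-3.7,0,0,0,2,0],
    [2.4,-7.4,0.2,0,0,4,0],
    [3.6,-11.1,0.4,0,0,6,0],
    [4.8,-14.8,0.7,0,0,8,0],
    [5.8,-18.3,1,0,0,10.3,0]
  ]
}}

```text
clock: 23.33
tcp_pos: [0.5968, 0.2413, 0.0794]
orientation: [[0.985, -0.172, -0.001], [-0.172, -0.985, -0.0], [-0.001, 0.0, -1.0]]
ft_force: [1.0, 0.0, -0.0]
grip_width: 0.0227
```

Call:
{"method": "servo_tool", "body": {
  "commands": [
    [0,0,0.5,0,0,0,0],
    [0,0,2,0,0,0,0],
    [0,0,4,0,0,0,0],
    [0,0,5.5,0,0,0,0],
    [0,0,5.5,0,0,0,0]
  ]
}}

```text
clock: 23.75
tcp_pos: [0.5939, 0.2364, 0.0212]
orientation: [[0.985, -0.174, -0.007], [-0.174, -0.985, -0.003], [-0.007, 0.004, -1.0]]
ft_force: [-0.7, 0.2, -1.8]
grip_width: 0.0232
```

Call:
{"method": "servo_tool", "body": {
  "commands": [
    [0,0,0,0,0,0,0],
    [0,0,0,0,0,0,0]
  ]
}}

```text
clock: 23.92
tcp_pos: [0.5977, 0.2376, 0.0258]
orientation: [[0.985, -0.173, 0.001], [-0.173, -0.985, -0.0], [0.001, -0.0, -1.0]]
ft_force: [-0.0, 0.6, -1.6]
grip_width: 0.0229
```

```bash
python3 mv.py 0.5967 0.2413 0.0077 -100
```

```text
shift cm [-0.16 -0.35  1.81] rot [-0. -0.  0.] | now [0.5977 0.2376 0.0258] jaw yaw -100.0 q [-56.  46.  46. 104. -43.  50. -89.] w 0.0229 t 23.92 F [-0.   0.6 -1.6]
```

Call:
{"method": "servo_tool", "body": {
  "commands": [
    [-0.1,-0.2,0.5,0,0,0,0],
    [-0.1,-0.2,1,0,0,0,0],
    [-0.1,-0.2,1.5,0,0,0,0],
    [-0.1,-0.2,1.5,0,0,0,0],
    [-0.1,-0.2,1.5,0,0,0,0]
  ]
}}

```text
clock: 24.33
tcp_pos: [0.5963, 0.2408, 0.0099]
orientation: [[0.985, -0.171, -0.001], [-0.171, -0.985, -0.0], [-0.001, 0.0, -1.0]]
ft_force: [0.4, -0.4, -1.3]
grip_width: 0.0228
```

```bash
python3 mv.py 0.5967 0.2413 0.0077 -100
```

```text
shift cm [ 0.03 -0.06  0.22] rot [0.  0.  0.1] | now [0.5963 0.2408 0.0099] jaw yaw -99.9 q [-56.  47.  45. 104. -44.  49. -89.] w 0.0228 t 24.33 F [ 0.4 -0.4 -1.3]
```

Call:
{"method": "servo_tool", "body": {
  "commands": [
    [0,0,0.1,0,0,0,0],
    [0,0,0.2,0,0,0,0],
    [0,0,0.25,0,0,0,0],
    [0,0,0.25,0,0,0,0]
  ]
}}

```text
clock: 24.67
tcp_pos: [0.5966, 0.2408, 0.0078]
orientation: [[0.985, -0.172, -0.0], [-0.172, -0.985, 0.0], [-0.0, -0.0, -1.0]]
ft_force: [-0.2, -1.3, -0.4]
grip_width: 0.0225
```

Call:
{"method": "servo_tool", "body": {
  "commands": [
    [0,0,0,0,0,0,0.7],
    [0,0,0,0,0,0,0.7],
    [0,0,0,0,0,0,0.7],
    [0,0,0,0,0,0,0.7],
    [0,0,0,0,0,0,0.7]
  ]
}}

```text
clock: 25.08
tcp_pos: [0.5967, 0.2408, 0.0079]
orientation: [[0.985, -0.171, 0.0], [-0.171, -0.985, 0.0], [0.0, -0.0, -1.0]]
ft_force: [-0.1, 0.4, -0.3]
grip_width: 0.0596
```

Call:
{"method": "servo_tool", "body": {
  "commands": [
    [0,0,-1.5,0,0,0,0.7],
    [0,0,-4,0,0,0,0.7],
    [0,0,-7,0,0,0,0.7],
    [0,0,-7,0,0,-7,0.7],
    [0,0,-7,0,0,-14,0.7]
  ]
}}

```text
clock: 25.5
tcp_pos: [0.5983, 0.2409, 0.0811]
orientation: [[0.997, 0.078, 0.005], [0.078, -0.997, 0.001], [0.005, -0.001, -1.0]]
ft_force: [-0.3, 0.8, -0.5]
grip_width: 0.0601
```

Call:
{"method": "servo_tool", "body": {
  "commands": [
    [0,0,0,0,0,-7,0.7],
    [0,0,0,0,0,-14,0.7],
    [0,0,0,0,0,-21,0.7],
    [0,0,0,0,0,-28,0.7],
    [0,0,0,0,0,-35,0.7]
  ]
}}

```text
clock: 25.92
tcp_pos: [0.597, 0.2405, 0.0791]
orientation: [[0.772, 0.635, 0.001], [0.635, -0.772, 0.0], [0.001, 0.001, -1.0]]
ft_force: [-0.6, -1.1, -0.6]
grip_width: 0.0599
```

Call:
{"method": "servo_tool", "body": {
  "commands": [
    [0,0,0,0,0,-7,0.7],
    [0,0,0,0,0,-14,0.7],
    [0,0,0,0,0,-21,0.7],
    [0,0,0,0,0,-28,0.7],
    [0,0,0,0,0,-35,0.7]
  ]
}}

```text
clock: 26.33
tcp_pos: [0.5971, 0.2404, 0.0791]
orientation: [[0.268, 0.963, 0.001], [0.963, -0.268, -0.0], [0.0, 0.001, -1.0]]
ft_force: [-0.6, 0.8, -0.1]
grip_width: 0.0599
```

Call:
{"method": "servo_tool", "body": {
  "commands": [
    [0,0,0,0,0,-7,0.7],
    [0,0,0,0,0,-14,0.7],
    [0,0,0,0,0,-21,0.7],
    [0,0,0,0,0,-28,0.7],
    [0,0,0,0,0,-35,0.7]
  ]
}}

```text
clock: 26.75
tcp_pos: [0.5971, 0.2402, 0.0791]
orientation: [[-0.333, 0.943, 0.001], [0.943, 0.333, -0.0], [-0.001, 0.001, -1.0]]
ft_force: [0.3, -0.6, 0.4]
grip_width: 0.0598
```

```bash
python3 mv.py 0.5967 0.2413 0.08 80;python3 - <<'E'
from workcell import capture
import cv2
for n,(x,y,w,h) in(("scene",(330,100,200,150)),("top",(100,80,200,150))):
    im=capture(n); cv2.imwrite(f"pics/{n}11.png",im); cv2.imwrite(f"pics/{n}11z.png",cv2.resize(im[y:y+h,x:x+w],None,fx=3,fy=3))
E
```

```text
shift cm [ 0.12 -0.01 -0.09] rot [  0.    0.1 -60.6] | now [0.5971 0.2402 0.0791] jaw yaw 19.4 q [-39.  34.  19. 101. -14.  47.   6.] w 0.0598 t 26.75 F [ 0.3 -0.6  0.4]
```

View pics/scene11z.png

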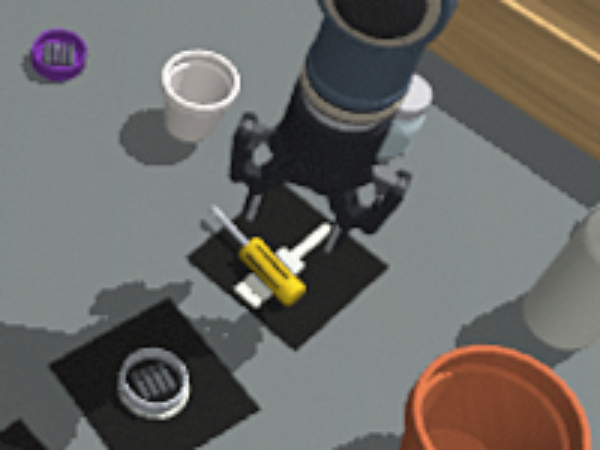

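Call:
{"method": "servo_tool", "body": {
  "commands": [
    [0,0,0,0,0,-7,0.7],
    [0,0,0,0,0,-14,0.7],
    [0,0,0,0,0,-21,0.7],
    [0,0,0,0,0,-28,0.7],
    [0,0,0,0,0,-35,0.7]
  ]
}}

```text
clock: 27.27
tcp_pos: [0.5969, 0.2403, 0.0784]
orientation: [[-0.811, 0.585, 0.001], [0.585, 0.811, -0.001], [-0.001, -0.0, -1.0]]
ft_force: [-1.4, 0.0, -0.9]
grip_width: 0.0599
```

Call:
{"method": "servo_tool", "body": {
  "commands": [
    [0,0,0,0,0,-7,0.7],
    [0,0,0,0,0,-14,0.7],
    [0,0,0,0,0,-20,0.7],
    [0,0,0,0,0,-25.6,0.7],
    [0,0,0,0,0,-25.6,0.7]
  ]
}}

```text
clock: 27.68
tcp_pos: [0.597, 0.2401, 0.0784]
orientation: [[-0.984, 0.181, 0.001], [0.181, 0.984, -0.0], [-0.001, -0.0, -1.0]]
ft_force: [-0.8, -0.5, -0.2]
grip_width: 0.0596
```

```bash
python3 mv.py 0.5967 0.2408 0.0077 80;python3 - <<'E'
from workcell import capture
import cv2
for n,(x,y,w,h) in(("scene",(330,100,200,150)),):
    im=capture(n); cv2.imwrite(f"pics/{n}12.png",im); cv2.imwrite(f"pics/{n}12z.png",cv2.resize(im[y:y+h,x:x+w],None,fx=3,fy=3))
E
```

```text
shift cm [0.05 0.06 7.07] rot [-0.   0.  -0.4] | now [0.597  0.2401 0.0784] jaw yaw 79.6 q [-28.  33.   3. 100.  -2.  47.  56.] w 0.0596 t 27.68 F [-0.8 -0.5 -0.2]
```

View pics/scene12z.png

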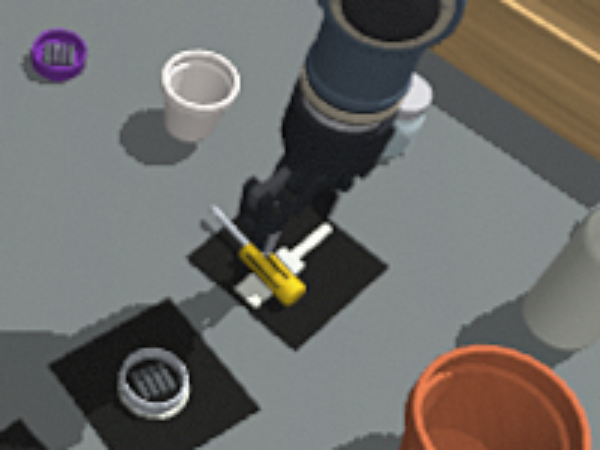

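Call:
{"method": "servo_tool", "body": {
  "commands": [
    [0,0,2,0,0,-0.4,0.7],
    [0,0,4,0,0,-0.4,0.7],
    [0,0,6,0,0,-0.4,0.7],
    [0,0,6.6,0,0,-0.4,0.7],
    [0,0,6.6,0,0,-0.4,0.7]
  ]
}}

```text
clock: 28.15
tcp_pos: [0.5953, 0.2401, 0.0101]
orientation: [[-0.985, 0.174, -0.003], [0.174, 0.985, -0.002], [0.003, -0.003, -1.0]]
ft_force: [-0.2, -0.2, 0.8]
grip_width: 0.0599
```

Call:
{"method": "servo_tool", "body": {
  "commands": [
    [0,0,0,0,0,0,0.7],
    [0,0,0,0,0,0,0.7],
    [0,0,0,0,0,0,0.7]
  ]
}}

```text
clock: 28.4
tcp_pos: [0.5976, 0.2412, 0.0133]
orientation: [[-0.985, 0.172, 0.002], [0.172, 0.985, 0.001], [-0.002, 0.001, -1.0]]
ft_force: [-0.7, -0.4, -0.7]
grip_width: 0.0601
```

```bash
python3 mv.py 0.5967 0.2408 0.0077 80
```

```text
shift cm [ 0.08 -0.05  0.55] rot [0.1 0.1 0.1] | now [0.5976 0.2412 0.0133] jaw yaw 80.1 q [-28.  38.   3. 102.  -3.  40.  57.] w 0.0601 t 28.4 F [-0.7 -0.4 -0.7]
```

Grip, lift and turn by +81.6° about tool z (world −81.6°).

Call:
{"method": "servo_tool", "body": {
  "commands": [
    [0.05,0,0.5,0,0,0,0.7],
    [0.05,0,0.5,0,0,0,0.7],
    [0.05,0,0.5,0,0,0,0],
    [0.05,0,0.5,0,0,0,0],
    [0.05,0,0.5,0,0,0,0]
  ]
}}

```text
clock: 28.82
tcp_pos: [0.5962, 0.2409, 0.0069]
orientation: [[-0.985, 0.172, 0.0], [0.172, 0.985, 0.0], [-0.0, 0.0, -1.0]]
ft_force: [-0.8, -0.5, 0.7]
grip_width: 0.0241
```

Call:
{"method": "servo_tool", "body": {
  "commands": [
    [0,0,0,0,0,0,0],
    [0,0,0,0,0,0,0],
    [0,0,0,0,0,0,0]
  ]
}}

```text
clock: 29.07
tcp_pos: [0.5964, 0.241, 0.0072]
orientation: [[-0.985, 0.172, 0.001], [0.172, 0.985, 0.0], [-0.001, 0.001, -1.0]]
ft_force: [-0.4, -0.1, 3.1]
grip_width: 0.0231
```

Call:
{"method": "servo_tool", "body": {
  "commands": [
    [0,0,-0.7,0,0,0,0],
    [0,0,-2,0,0,0,0],
    [0,0,-4,0,0,6,0],
    [0,0,-4,0,0,13,0],
    [0,0,-4,0,0,20,0]
  ]
}}

```text
clock: 29.48
tcp_pos: [0.5973, 0.2413, 0.0493]
orientation: [[-0.864, 0.503, 0.003], [0.503, 0.864, 0.002], [-0.002, 0.003, -1.0]]
ft_force: [-0.7, -0.1, -2.3]
grip_width: 0.0226
```

Call:
{"method": "servo_tool", "body": {
  "commands": [
    [0,0,0,0,0,7,0],
    [0,0,0,0,0,14,0],
    [0,0,0,0,0,21,0],
    [0,0,0,0,0,28,0],
    [0,0,0,0,0,35,0]
  ]
}}

```text
clock: 29.9
tcp_pos: [0.5962, 0.2411, 0.0478]
orientation: [[-0.419, 0.908, 0.0], [0.908, 0.419, 0.001], [0.001, 0.001, -1.0]]
ft_force: [0.4, -0.8, -0.7]
grip_width: 0.0228
```

```bash
python3 mv.py 0.5967 0.2413 0.05 -1.6;python3 - <<'E'
from workcell import capture
import cv2
for n,(x,y,w,h) in(("scene",(330,100,200,150)),):
    im=capture(n); cv2.imwrite(f"pics/{n}13.png",im); cv2.imwrite(f"pics/{n}13z.png",cv2.resize(im[y:y+h,x:x+w],None,fx=3,fy=3))
E
```

```text
shift cm [-0.01  0.06 -0.22] rot [ 0.  -0.  26.4] | now [0.5962 0.2411 0.0478] jaw yaw 24.8 q [-38.  36.  18. 102. -15.  44.  12.] w 0.0228 t 29.9 F [ 0.4 -0.8 -0.7]
```

View pics/scene13z.png

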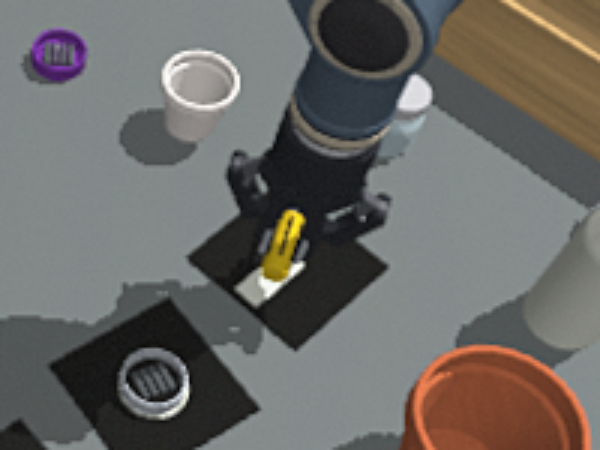

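Call:
{"method": "servo_tool", "body": {
  "commands": [
    [0,0,0,0,0,7,0],
    [0,0,0,0,0,14,0],
    [0,0,0,0,0,20,0],
    [0,0,0,0,0,26.4,0],
    [0,0,0,0,0,26.4,0]
  ]
}}

```text
clock: 30.37
tcp_pos: [0.596, 0.2413, 0.0473]
orientation: [[0.021, 1.0, 0.0], [1.0, -0.021, 0.0], [0.0, 0.0, -1.0]]
ft_force: [0.1, -0.0, -1.8]
grip_width: 0.0225
```

Call:
{"method": "servo_tool", "body": {
  "commands": [
    [0,0,1,0,0,0,0],
    [0,0,2,0,0,0,0],
    [0,0,3,0,0,0,0],
    [0,0,3,0,0,0,0],
    [0,0,3,0,0,0,0]
  ]
}}

```text
clock: 30.78
tcp_pos: [0.5953, 0.2404, 0.0154]
orientation: [[0.022, 1.0, -0.002], [1.0, -0.022, -0.001], [-0.001, -0.002, -1.0]]
ft_force: [0.3, -0.2, -1.0]
grip_width: 0.0229
```

Call:
{"method": "servo_tool", "body": {
  "commands": [
    [0,0,0,0,0,0,0],
    [0,0,0,0,0,0,0]
  ]
}}

```text
clock: 30.95
tcp_pos: [0.5965, 0.2408, 0.0171]
orientation: [[0.022, 1.0, 0.001], [1.0, -0.022, 0.0], [0.0, 0.001, -1.0]]
ft_force: [0.2, 0.3, -0.5]
grip_width: 0.0228
```

```bash
python3 mv.py 0.5967 0.2413 0.0073 -1.6
```

```text
shift cm [0.05 0.02 0.98] rot [ 0.  -0.   0.3] | now [0.5965 0.2408 0.0171] jaw yaw -1.3 q [-42.  40.  23. 103. -22.  42.  -8.] w 0.0228 t 30.95 F [ 0.2  0.3 -0.5]
```

Call:
{"method": "servo_tool", "body": {
  "commands": [
    [0,0,0.4,0,0,0,0],
    [0,0,0.7,0,0,0,0],
    [0,0,0.8,0,0,0,0],
    [0,0,0.8,0,0,0,0],
    [0,0,0.8,0,0,0,0]
  ]
}}

```text
clock: 31.37
tcp_pos: [0.5961, 0.2409, 0.0087]
orientation: [[0.022, 1.0, -0.0], [1.0, -0.022, -0.0], [-0.0, -0.0, -1.0]]
ft_force: [1.2, 0.7, -1.0]
grip_width: 0.0227
```

```bash
python3 mv.py 0.5967 0.2413 0.0073 -1.6
```

```text
shift cm [0.05 0.06 0.14] rot [-0.   0.   0.3] | now [0.5961 0.2409 0.0087] jaw yaw -1.3 q [-42.  40.  23. 103. -22.  41.  -8.] w 0.0227 t 31.37 F [ 1.2  0.7 -1. ]
```

Call:
{"method": "servo_tool", "body": {
  "commands": [
    [0,0,0.1,0,0,0,0],
    [0,0,0.15,0,0,0,0],
    [0,0,0.15,0,0,0,0]
  ]
}}

```text
clock: 31.62
tcp_pos: [0.5961, 0.2408, 0.0072]
orientation: [[0.022, 1.0, -0.0], [1.0, -0.022, 0.0], [0.0, -0.0, -1.0]]
ft_force: [-0.2, -0.8, -1.5]
grip_width: 0.0225
```

Call:
{"method": "servo_tool", "body": {
  "commands": [
    [0,0,0,0,0,0,0.7],
    [0,0,0,0,0,0,0.7],
    [0,0,0,0,0,0,0.7],
    [0,0,0,0,0,0,0.7],
    [0,0,0,0,0,0,0.7]
  ]
}}

```text
clock: 32.03
tcp_pos: [0.5962, 0.2409, 0.0074]
orientation: [[0.022, 1.0, 0.0], [1.0, -0.022, 0.0], [0.0, 0.0, -1.0]]
ft_force: [0.5, -0.5, 0.4]
grip_width: 0.0594
```

Call:
{"method": "servo_tool", "body": {
  "commands": [
    [0,0,-1.5,0,0,0,0.7],
    [0,0,-4,0,0,0,0.7],
    [0,0,-8,0,0,0,0.7],
    [0,0,-11,0,0,0,0.7],
    [0,0,-14,0,0,0,0.7]
  ]
}}

```text
clock: 32.45
tcp_pos: [0.5965, 0.2406, 0.1504]
orientation: [[0.023, 1.0, 0.002], [1.0, -0.023, 0.001], [0.001, 0.002, -1.0]]
ft_force: [0.5, 1.0, -0.4]
grip_width: 0.0599
```

```bash
python3 mv.py 0.42 0.16 0.25 -1.6
```

```text
shift cm [ -8.45 -17.45  -9.99] rot [ 0.1 -0.   0.3] | now [0.5965 0.2406 0.1504] jaw yaw -1.3 q [-46.  30.  28.  99. -17.  55. -12.] w 0.0599 t 32.45 F [ 0.5  1.  -0.4]
```

Call:
{"method": "servo_tool", "body": {
  "commands": [
    [2,-2,-2,0,0,0,0.7],
    [5,-4,-4,0,0,0,0.7],
    [8,-6,-6,0,0,0,0.7],
    [11,-8,-8,0,0,0,0.7],
    [14,-10,-10,0,0,0,0.7]
  ]
}}

```text
clock: 32.87
tcp_pos: [0.4982, 0.3839, 0.2498]
orientation: [[0.023, 1.0, 0.001], [1.0, -0.023, 0.001], [0.001, 0.001, -1.0]]
ft_force: [1.2, -0.2, -0.8]
grip_width: 0.0601
```

Call:
{"method": "servo_tool", "body": {
  "commands": [
    [3,-2,0,0,0,0,0.7],
    [6,-4,0,0,0,0,0.7],
    [9,-6,0,0,0,0,0.7],
    [12,-8,0,0,0,0,0.7],
    [15,-10,0,0,0,0,0.7]
  ]
}}

```text
clock: 33.28
tcp_pos: [0.4016, 0.5363, 0.2489]
orientation: [[0.023, 1.0, 0.001], [1.0, -0.023, 0.001], [0.001, 0.001, -1.0]]
ft_force: [0.1, 0.7, -0.9]
grip_width: 0.0597
```

Run:
```python
from workcell import capture,get_obs
import cv2
for n in("top","scene"):
    im=capture(n); cv2.imwrite(f"pics/{n}F.png",im)
    if n=="top": cv2.imwrite("pics/topFz.png",cv2.resize(im[80:330,130:530],None,fx=2,fy=2))
    else: cv2.imwrite("pics/sceneFz.png",cv2.resize(im[80:400,180:500],None,fx=1.8,fy=1.8))
print(get_obs()["tcp_pos"],get_obs()["clock"])
```

```text
[0.39589821 0.5422161  0.24762682] 33.3833
```

View pics/topFz.png

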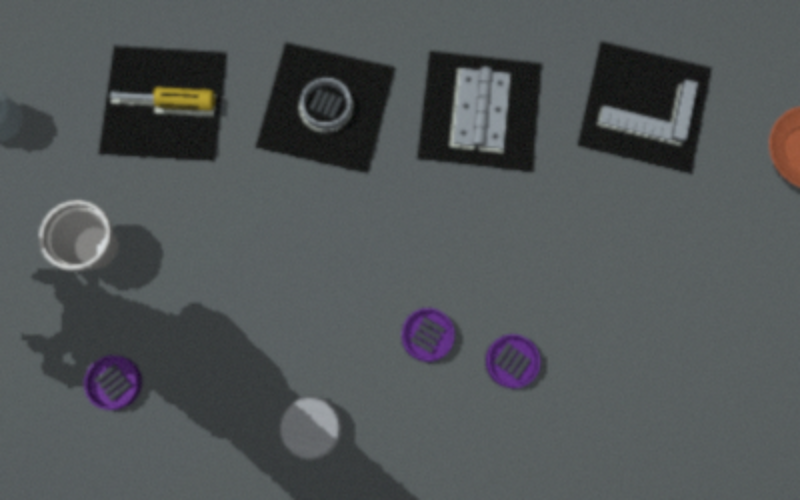

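View pics/sceneFz.png

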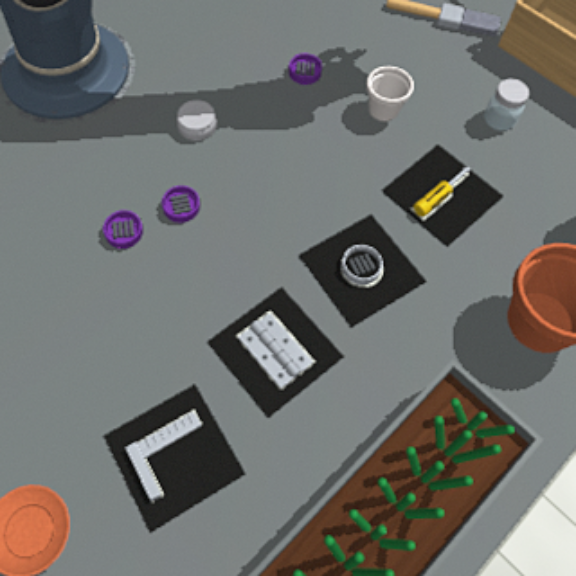

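Run:
```python
from fit import *
import fit
ims={n:cv2.imread(f"pics/{n}F.png") for n in("top","scene")}
T={"hinge":(.5995,-.0918,-5),"screwdriver":(.5967,.2413,88.4),"square":(.6015,-.3175,77.1),"bit_tray":(.5983,.083,0)}
def mk(im,off,size,name):
    x,y=off; c=im[y:y+size[1],x:x+size[0]].astype(float)
    if name=="screwdriver": return np.clip((c[...,2]-c[...,0]-20)/30,0,1)
    m=np.clip((c.min(2)-60)/30,0,1)
    if name=="bit_tray":
        f=np.zeros(m.shape,np.uint8); ys,xs=np.nonzero(m>.5); cv2.fillConvexPoly(f,cv2.convexHull(np.c_[xs,ys].astype(np.int32)),1); m=f.astype(float)
    return m
fit.mask=mk; fit.M["screwdriver"]=[cylx(12,12,-32.5,32.5)]
for k,(x,y,a) in T.items():
    r={"hinge":.06,"screwdriver":.055,"square":.055,"bit_tray":.045}[k]
    cx,cy=x,y
    if k=="square": r=.11
    for cams in(("top",),("scene",),("top","scene")): 
        X,Y,A,c=fit.fit(ims,k,(x,y,np.radians(a)),.003,r,cams); print(k,cams,"err mm",round((X-x)*1000,1),round((Y-y)*1000,1),"deg",round(A-a,1),"cost",c)
for n in ims: 
    a=cv2.imread(f"pics/{n}0.png")
p=[cv2.imread(f"pics/top{s}.png")[175:225,140:195] for s in "0F"]; print("pot diff",np.abs(p[0].astype(int)-p[1]).mean(), cv2.phaseCorrelate(np.float64(p[0].mean(2)),np.float64(p[1].mean(2))))
```

```text
hinge ('top',) err mm -0.2 0.2 deg 0.5 cost 0.088
hinge ('scene',) err mm 0.8 0.6 deg 0.2 cost 0.078
hinge ('top', 'scene') err mm 1.0 0.7 deg -0.6 cost 0.17
screwdriver ('top',) err mm 2.5 -0.2 deg -0.5 cost 0.046
screwdriver ('scene',) err mm -0.6 0.8 deg -0.1 cost 0.048
screwdriver ('top', 'scene') err mm 0.9 -0.4 deg 0.6 cost 0.192
square ('top',) err mm 0.4 1.0 deg -1.2 cost 0.806
square ('scene',) err mm 0.2 -0.2 deg 0.4 cost 0.872
square ('top', 'scene') err mm 0.1 0.8 deg -0.6 cost 1.678
bit_tray ('top',) err mm -0.9 1.1 deg -4.5 cost 0.07
bit_tray ('scene',) err mm 10.3 -7.6 deg 7.4 cost 0.466
bit_tray ('top', 'scene') err mm -0.8 1.4 deg 4.7 cost 0.546
pot diff 7.025575757575758 ((0.04188848492220032, 0.05392165233076085), 0.8824016622584316)
```

```bash
python3 -c "
from workcell import workorder
print(workorder.sign_off())"
```

```text
the job is handed in; nothing more can be done
None
```

I laid the hinge, screwdriver, square and bit tray flat on their painted pads, released them, moved the arm clear and handed the job in at about 33 s of the 109 s allowed. The sign-off gives no verdict, so these are my own last checks from the camera pictures:

| Thing | Position error | Heading error | Note |
|---|---|---|---|
| Hinge | about 1 mm | within 0.6° | Both cameras agree. |
| Screwdriver | up to 2.5 mm | within 0.6° | Set down once on its pad and regripped, to keep the wrist joint in range. |
| Square | about 1 mm | within 1.2° | The fit was poor because the crop included bare table, but the blade and stock lie on the painted L. |
| Bit tray | about 1.5 mm | does not matter | From the top camera. |

- **Disagreement:** the scene camera alone put the tray about 13 mm off. That fit was poor, and I think the outline it used was wrong. Both pictures show the tray centred on its pad, and the release position was within about 1 mm of target, so I did not move it again.
- **Flowerpot:** no visible shift (under 0.1 pixel between the first and last top pictures).
- **Purple trays:** not touched.

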